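# Check-weigh two stylus cases on the sprung balance

### The job

Weigh the two flat grey stylus cases from the sloping blue rack together: lay one flat in the middle of the balance pan and let go so that the pan comes to rest, then stack the other squarely on top of it. They weigh different, unknown amounts and the pan sinks under them: lower each one slowly and gently until the pan carries it before you let go, so that the pan never jerks or bounces, never press it down to its stop, and leave everything else on the table where it is.

Things in the scene. Friction and masses are not known exactly. Their poses are not given: they have to be found in the camera images.
- case_a: a closed flat grey case with a clear lid, 57 x 91 x 18 mm (x, y, z), 0.15 to 0.6 kg. Origin: centre of its underside; z up through its lid, y along its length. At the start it lies on the slope of the rack, its lower short end against the lip; grip it across its 57 mm width.
- case_b: a second case, just like case_a but of another weight, beside it on the rack (centres 104 mm apart).
- rack: the fixed blue sheet-metal rack, 172 mm long (its y), 79 mm high. Origin: centre of its foot. Its sloping top rises at 32 degrees along its own +x, which points to the right as seen from the robot (about world -y): the slope faces left. The slope passes 50 mm above the origin, is 110 mm long, with a lip 8 mm high at the low end. The cases lie side by side, their length up the slope.
- balance: the fixed grey sprung balance, 120 x 120 mm and 92 mm high without its pan. Origin: centre of its foot on the table.
- pan_top (a point): centre of the upper face of the balance's round steel pan, diameter 124 mm, 5 mm thick, marked with rings; 177 mm above the table when empty. It moves down with the pan and never tilts.
- pan (a joint): how far the pan has sunk, in m: 0 empty, 0.080 at its stop. Sprung: it sinks 1 mm for every 0.17 N.
- sphere: reference sphere: white ball on a stem with a black foot, 52 mm across, 79 mm high; bystander. Origin under its centre.
- cup: dark plastic cup, 69 mm across, 98 mm high; bystander. Origin under its centre.
- resin: orange resin block on edge, 32 x 90 x 88 mm; bystander. Origin under its centre.
- pallet: black graphite electrode on a steel pallet, 52 x 68 x 79 mm; bystander. Origin under its centre.
- ring: grey steel ring gauge, 72 mm across, 22 mm high, on the fixture plate; bystander. Origin under its centre.

How it is judged (in metres and radians):
On the way:
1. one case, alone, lies flat and centred on the pan, released, and the pan is at rest (((horizontal distance between case_a and pan_top below 0.01 m and z of case_a in the frame of pan_top between -0.003 and 0.004 m and angle between case_a's own z axis and vertical below 0.06 rad and contact force between case_a and the fingers below 0.1 N and contact force between case_a and case_b below 0.1 N and value of joint pan above 0.006 m and velocity of joint pan between -0.01 and 0.01 m/s) or (horizontal distance between case_b and pan_top below 0.01 m and z of case_b in the frame of pan_top between -0.003 and 0.004 m and angle between case_b's own z axis and vertical below 0.06 rad and contact force between case_b and the fingers below 0.1 N and contact force between case_b and case_a below 0.1 N and value of joint pan above 0.006 m and velocity of joint pan between -0.01 and 0.01 m/s))), for 0.3 s.
At the end, for the whole second after the job is handed in: One case lies flat on the pan, its centre within 10 mm of the pan's centre; the other lies flat on top of it, within 8 mm of the lower one's centre and 12 mm of the pan's, their sides parallel within 0.12 rad; both are released and at rest and so is the pan (((horizontal distance between case_a and pan_top below 0.01 m and z of case_a in the frame of pan_top between -0.003 and 0.004 m and angle between each of case_a, case_b's own z axis and vertical below 0.06 rad and z of case_b in the frame of case_a between 0.014 and 0.024 m and horizontal distance between case_b and case_a below 0.008 m and horizontal distance between case_b and pan_top below 0.012 m and angle between the x axis of case_a and the x axis of case_b, either way round below 0.12 rad) or (horizontal distance between case_b and pan_top below 0.01 m and z of case_b in the frame of pan_top between -0.003 and 0.004 m and angle between each of case_b, case_a's own z axis and vertical below 0.06 rad and z of case_a in the frame of case_b between 0.014 and 0.024 m and horizontal distance between case_a and case_b below 0.008 m and horizontal distance between case_a and pan_top below 0.012 m and angle between the x axis of case_b and the x axis of case_a, either way round below 0.12 rad)) and linear speed of each of case_a, case_b below 0.02 m/s and contact force between each of case_a, case_b and the fingers below 0.1 N and velocity of joint pan between -0.01 and 0.01 m/s); the robot touches nothing.
It fails at once if the pan jerks, drops or bounces (it moves faster than 60 mm/s) (velocity of joint pan above 0.06 m/s or velocity of joint pan below -0.06 m/s).
It fails at once if the pan is pressed down to its stop (value of joint pan above 0.077 m).
It fails at once if a bystander is moved by more than 20 mm (distance of any of sphere, cup, resin, pallet, ring from where it was at the start of the episode above 0.02 m).
It also fails if it takes over 72 s, if anything falls off the work surface, if the arm or the gripper's body presses on something with over 40 N, if the wrist force passes 120 N, or if a joint passes its speed limit or range.

### The arm

A 7-joint arm with a two-finger parallel gripper is mounted at the origin on a cart in front of the work surface, level with it; the furniture and walls round the work are solid. World frame = base frame: x ahead of the robot, y to its left, z up, the work surface at z = 0. Lengths are in m, angles in degrees, forces in N, time in s.
With the tool pointing down it reaches from about 0.425 to 0.875 m from the base axis. Payload 4.7 kg.
Tool frame: the origin (TCP) lies at the centre of the arm's flange, where the gripper is bolted on; the fingertips stand 182 mm ahead of it and the grasp point (between the pads) lies 164 mm ahead of it; z points along the fingers, x is the direction in which the jaws open and shut, and the axes are right-handed (so a half turn about z gives the same grasp; the last joint's range is limited). The gripper opens to 87 mm and grips with 3 to 60 N. Pads are 19 mm wide; open, the fingers measure 117 mm over their backs; the gripper's body (75 mm by 190 mm) begins 51 mm behind the grasp point.
Start: joints at [-66.285, 18.392, -4.016, 83.108, 1.295, 78.541, -3.26], TCP at [0.253, 0.599, 0.405] pointing down, gripper open.
Joint ranges: [-163.93, 163.93], [-17.29, 119.83], [-79.2, 71.16], [3.27, 140.29], [-89.18, 269.18], [5.43, 117.66], [-154.24, 154.24]. Speed limits (degrees/s): [147.25, 147.25, 180, 180, 180, 180, 180].

### API

Orientations are given as [roll, pitch, yaw] about the fixed x, y, z axes, in that order (R = Rz(yaw) Ry(pitch) Rx(roll)).
In Python, from cell import env gives the robot as it stands. The module is installed in compiled form; this text tells all that it offers.
- The arm moves only by the tool carry_out, never from a script. Its argument "increments" is a list of rows, each a list of 5 numbers: the shift along the world's x, y, z in m, then the turn about the world's z in degrees, then the gripper's target within -1 to 1 (shut at 1, half-way at 0, fully open at -1). In form: [[dx, dy, dz, spin, jaw], ...]. A call has 1 to 20 rows; each row is the pose to reach, as a shift and turn from the pose commanded when the call began; what a row does not reach only later rows make up. A row lasts 1/10 s, in which the tool goes at most 50 mm and 8.59 degrees, less where a joint would pass 70% of its speed; a pose out of reach is approached as far as the arm can. A call with a gripper value outside its range is refused whole. The fingers move at their own pace and stop on an object; "grip_force" is the grip in N (left out, the last holds). Time passes only in rows, so rows that repeat a pose let the fingers close. It gives the time, the measured TCP pose, the force and the opening at its end, in the units of the state.
- env.get_obs(): the state, without advancing time (a new reading comes with each control period).
- env.read_camera(name): name is "side" or "top" or "wrist"; returns (picture, depth): 480x640x3 uint8, red, green, blue; 480x640 float32, m along the optical axis (not along the pixel's ray), 0 where there is no reading.
- env.get_calibration(name): a dict with "K" (3x3 intrinsics, pixels), "camera_from_world" (4x4, takes a point from world to camera coordinates); the wrist camera has in their place "T_tool_cam" (4x4, takes a point from camera to tool coordinates, whose origin is the TCP and whose axes are the tool frame's). Camera axes: x right, y down, z forward; pixel columns grow to the right and rows downward; lengths in m; the calibration is good to about 2 mm. A picture is of the moment at which its call begins: read the wrist's pose just before it. get_calibration takes no time and is no camera call.
- env.sign_off(): hands the job in, once; it reports no verdict.
The state is a dict: "time_s": time; "qpos": joint angles; "joint_velocities": joint speeds; "effort": joint torques, N m; "tool_pos": TCP position; "tool_rot": TCP orientation; "force": force on the tool from outside, world axes, zero at the start; "wrist_torque": the same for the moment, N m; "grip_width": finger opening in m.
Only numpy, scipy, OpenCV 4.12 (cv2) and the standard library are available. Lean on these libraries where they do the work, as an engineer would, in place of code of your own. Each camera call takes 0.05 s, during which the arm holds its last target.

## Working session

There is one attempt and no reset: what is moved stays moved. The work goes in short steps, Python scripts to look and compute and a tool call to move; the robot and the scene stay as the last step left them, time stands still between calls to the robot, and variables do not carry over. Pictures are saved under pics/ and viewed, and the job is handed in when it is done.

Besides the shell and the picture viewer there is one more tool, called after "Call:" as name(argument=value, ...) on one line, values as JSON. carry_out: Moves the arm, as the interface text tells. Its arguments: {"type":"object","properties":{"increments":{"type":"array"},"grip_force":{"type":"number"}},"required":["increments"]}

```bash
mkdir -p pics; cat > h.py <<'E'
import numpy as np, cv2
from cell import env
def cam(name,fn=None):
    o=env.get_obs(); p,d=env.read_camera(name); c=env.get_calibration(name)
    if fn: cv2.imwrite('pics/'+fn,p[:,:,::-1])
    return o,p,d,c
def world(d,c):
    K=np.array(c['K']);T=np.linalg.inv(np.array(c['camera_from_world']))
    v,u=np.mgrid[:480,:640]
    P=np.stack([(u-K[0,2])/K[0,0]*d,(v-K[1,2])/K[1,1]*d,d],-1)
    return P@T[:3,:3].T+T[:3,3]
E
python3 - <<'E'
from h import *
for n in ['top','side']:
    o,p,d,c=cam(n,n+'0.png'); np.savez(n+'0.npz',p=p,d=d,K=c['K'],T=c['camera_from_world'])
    print(n,np.linalg.inv(c['camera_from_world'])[:3,3])
print(env.get_obs())
print(env.get_calibration('wrist'))
E
```

```text
top [ 0.50620216 -0.05219403  1.27797394]
side [0.41747737 0.72072845 0.54568091]
{'time_s': 0.1, 'qpos': array([-66.28467486,  18.43432638,  -4.01800239,  83.16554935,
         1.29600479,  78.54174633,  -3.26002091]), 'joint_velocities': array([ 0.01879532, -0.09878248, -0.00820095, -0.22038365, -0.04246321,
        0.02964399, -0.04050143]), 'effort': array([ 1.90141253e-05, -4.92571664e+01, -4.05505691e-01, -3.13400888e+01,
       -6.40696893e-02,  3.95787566e-02,  7.57297380e-05]), 'tool_pos': array([0.25295018, 0.59857174, 0.40379719]), 'tool_rot': array([1.79994403e+02, 9.63254888e-02, 6.70967367e+01]), 'force': array([ 0.45269317, -0.41445126,  0.33734642]), 'wrist_torque': array([ 0.05219676, -0.03377096,  0.00584398]), 'grip_width': 0.08704544139034144}
{'K': array([[357.469692  ,   0.        , 320.3690707 ],
       [  0.        , 357.469692  , 239.13228593],
       [  0.        ,   0.        ,   1.        ]]), 'T_tool_cam': array([[ 9.99999086e-01, -9.39108853e-04,  9.72634058e-04,
         2.57082988e-04],
       [ 6.35941221e-04,  9.61562481e-01,  2.74585489e-01,
        -7.59694514e-02],
       [-1.19311408e-03, -2.74584619e-01,  9.61562199e-01,
         2.03260682e-02],
       [ 0.00000000e+00,  0.00000000e+00,  0.00000000e+00,
         1.00000000e+00]])}
```

View pics/top0.png

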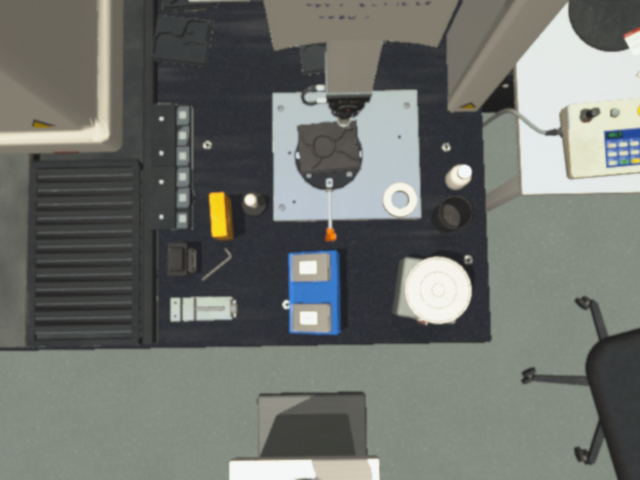

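View pics/side0.png

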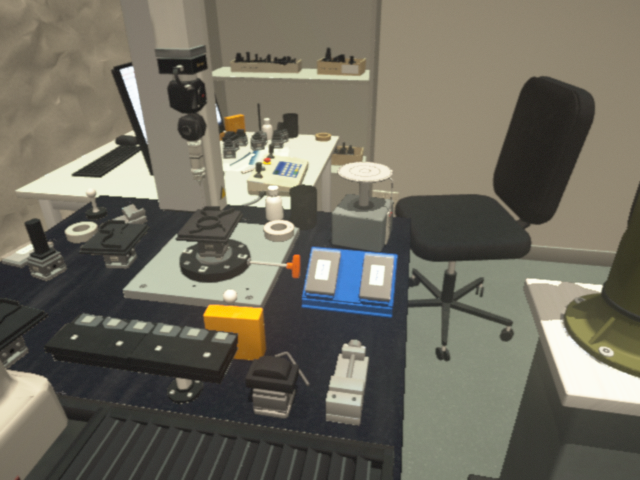

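```bash
python3 - <<'E'
from h import *
def load(n):
    z=np.load(n+'0.npz'); return z['p'],world(z['d'],{'K':z['K'],'camera_from_world':z['T']}),z
p,W,z=load('top')
for (u,v) in [(310,268),(311,318),(325,292),(438,290),(402,300),(250,300),(210,308),(400,199),(452,213),(458,177),(390,120),(253,200),(345,100)]:
    print((u,v),W[v,u].round(4))
# pan: z in .165-.19 
m=(W[...,2]>.165)&(W[...,2]<.19); n,l,s,c=cv2.connectedComponentsWithStats(m.astype(np.uint8))
for i in range(1,n):
    if s[i,4]>1000:
        q=W[l==i]; (cx,cy),r=cv2.minEnclosingCircle(q[:,:2].astype(np.float32)); print('pan',cx,cy,r,np.median(q[:,2]),q.mean(0),s[i])
# cases: grey pixels in rack
hsv=cv2.cvtColor(p,cv2.COLOR_RGB2HSV)
roi=np.zeros(p.shape[:2],bool); roi[245:340,282:345]=1
g=roi&(hsv[...,1]<90)&(W[...,2]>.03)&(W[...,2]<.12)
n,l,s,c=cv2.connectedComponentsWithStats(g.astype(np.uint8))
for i in range(1,n):
    if s[i,4]>300:
        q=W[l==i]; q=q[np.isfinite(q).all(1)]
        A=np.c_[q[:,:2],np.ones(len(q))]; co=np.linalg.lstsq(A,q[:,2],rcond=None)[0]
        print('case',s[i],q.mean(0).round(4),co,cv2.minAreaRect(q[:,:2].astype(np.float32)), q.min(0),q.max(0))
b=roi&(hsv[...,1]>150); q=W[b]; print('rack',cv2.minAreaRect(q[q[:,2]>.015][:,:2].astype(np.float32)),q.max(0))
cv2.imwrite('pics/crop.png',cv2.resize(p[150:345,270:490],None,fx=3.5,fy=3,interpolation=cv2.INTER_CUBIC)[:,:,::-1])
E
```

```text
(310, 268) [ 0.556  -0.0233  0.0693]
(311, 318) [ 0.4531 -0.0233  0.0655]
(325, 292) [ 0.5059 -0.0533  0.067 ]
(438, 290) [ 0.5055 -0.2648  0.1779]
(402, 300) [ 0.4868 -0.2081  0.093 ]
(250, 300) [0.4917 0.1103 0.0008]
(210, 308) [0.4768 0.1914 0.0323]
(400, 199) [ 0.703  -0.2193  0.0249]
(452, 213) [ 0.673  -0.3351  0.0031]
(458, 177) [ 0.7406 -0.3367  0.0649]
(390, 120) [ 0.8793 -0.2035  0.0186]
(253, 200) [0.6989 0.0921 0.0783]
(345, 100) [ 0.7921 -0.0887  0.4211]
pan 0.9632625579833984 0.48121678829193115 0.15430830419063568 0.17831113401047105 [0.92037408 0.42232916 0.17804656] [   0    0   95  129 1067]
pan 0.5030649304389954 -0.2651088535785675 0.06524156779050827 0.17832412156898347 [ 0.50637115 -0.26408759  0.17830388] [ 405  257   66   68 3429]
case [ 291  253   40   29 1098] [ 0.5577 -0.0239  0.0671] [ 0.03675423 -0.57557549  0.03288664] ((0.5588613748550415, -0.023453932255506516), (0.082379050552845, 0.05898009613156319), 88.75835418701172) [ 0.52900866 -0.06498272  0.03001441] [0.58831456 0.01808871 0.09231628]
case [ 292  303   40   30 1103] [ 0.4544 -0.0236  0.0674] [ 0.00526404 -0.56812992  0.0515628 ] ((0.4535468518733978, -0.023403044790029526), (0.08163280785083771, 0.060043394565582275), 89.6469955444336) [ 0.42336376 -0.06412752  0.03024025] [0.48374005 0.01748304 0.0937686 ]
rack ((0.506568968296051, -0.029528804123401642), (0.09907574206590652, 0.17211036384105682), 89.6155776977539) [0.59801921 0.02654107 1.27797394]
```

View pics/crop.png

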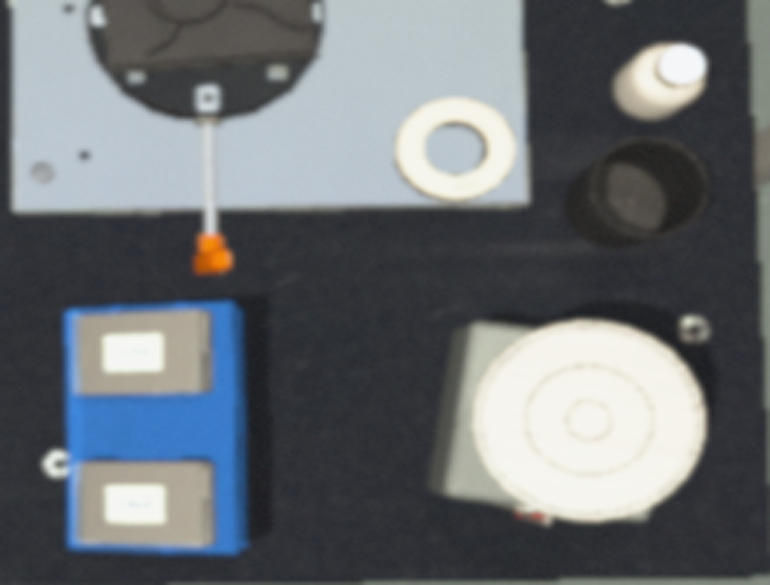

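```bash
python3 - <<'E'
from h import *
for n in ['top','side']:
    z=np.load(n+'0.npz'); p=z['p'];W=world(z['d'],{'K':z['K'],'camera_from_world':z['T']})
    for x0 in (0.4545,0.506,0.5575):
        m=(abs(W[...,0]-x0)<.015)&(W[...,1]>-.1)&(W[...,1]<.05)&(W[...,2]<.12)&(W[...,2]>-.01)
        q=W[m]; print(n,x0,[(round(float(a),3),round(float(np.median(q[abs(q[:,1]-a)<.003][:,2])),4)) for a in np.arange(-.09,.05,.006) if (abs(q[:,1]-a)<.003).sum()>2])
    # x-edges of case in side view
    hsv=cv2.cvtColor(p,cv2.COLOR_RGB2HSV)
    for c in (.4545,.5575):
        m=(hsv[...,1]<90)&(abs(W[...,0]-c)<.05)&(abs(W[...,1]+.02)<.03)&(W[...,2]>.04)&(W[...,2]<.12)
        q=W[m]; print(c,np.percentile(q[:,0],[1,3,50,97,99]).round(4), len(q))
z=np.load('side0.npz');p=z['p'];cv2.imwrite('pics/c2.png',cv2.resize(p[150:320,290:420],None,fx=4.5,fy=3.5,interpolation=cv2.INTER_CUBIC)[:,:,::-1])
W=world(z['d'],{'K':z['K'],'camera_from_world':z['T']})
m=(abs(W[...,2]-.178)<.006)&(abs(W[...,0]-.505)<.08)&(abs(W[...,1]+.265)<.08)
print('pan side',cv2.minEnclosingCircle(W[m][:,:2].astype(np.float32)),np.median(W[m][:,2]),m.sum())
E
```

```text
top 0.4545 [(-0.09, -0.0002), (-0.084, 0.004), (-0.078, 0.0767), (-0.072, 0.0785), (-0.066, 0.0744), (-0.06, 0.0813), (-0.054, 0.0875), (-0.048, 0.0842), (-0.042, 0.0803), (-0.036, 0.0765), (-0.03, 0.0721), (-0.024, 0.0693), (-0.018, 0.0648), (-0.012, 0.0622), (-0.006, 0.0571), (0.0, 0.0537), (0.006, 0.0503), (0.012, 0.0456), (0.018, 0.0426), (0.024, 0.0032), (0.03, 0.0017), (0.036, 0.0014), (0.042, -0.0002), (0.048, 0.0018)]
top 0.506 [(-0.09, 0.0017), (-0.084, 0.0043), (-0.078, 0.079), (-0.072, 0.0775), (-0.066, 0.0736), (-0.06, 0.069), (-0.054, 0.0658), (-0.048, 0.0626), (-0.042, 0.0586), (-0.036, 0.0557), (-0.03, 0.0514), (-0.024, 0.0471), (-0.018, 0.0438), (-0.012, 0.0391), (-0.006, 0.0365), (0.0, 0.033), (0.006, 0.028), (0.012, 0.024), (0.018, 0.0194), (0.024, 0.0058), (0.03, -0.0), (0.036, 0.0014), (0.042, 0.0009), (0.048, 0.0011)]
top 0.5575 [(-0.09, 0.0018), (-0.084, 0.0055), (-0.078, 0.0787), (-0.072, 0.0769), (-0.066, 0.0746), (-0.06, 0.0823), (-0.054, 0.0868), (-0.048, 0.0843), (-0.042, 0.0803), (-0.036, 0.0761), (-0.03, 0.0722), (-0.024, 0.0682), (-0.018, 0.0651), (-0.01
[... 895 characters left out ...]
 0.0319), (0.006, 0.0279), (0.012, 0.0244), (0.018, 0.0176), (0.024, 0.0053), (0.03, -0.0), (0.036, -0.0003), (0.042, -0.0001), (0.048, -0.0002)]
side 0.5575 [(-0.078, 0.0777), (-0.072, 0.078), (-0.054, 0.0857), (-0.048, 0.0828), (-0.042, 0.0796), (-0.036, 0.0757), (-0.03, 0.0718), (-0.024, 0.0678), (-0.018, 0.0646), (-0.012, 0.0604), (-0.006, 0.0567), (0.0, 0.0527), (0.006, 0.0488), (0.012, 0.0441), (0.018, 0.0247), (0.024, 0.0047), (0.03, 0.0), (0.036, -0.0004), (0.042, -0.0003), (0.048, -0.0005)]
0.4545 [0.4243 0.4254 0.4519 0.479  0.4802] 1034
0.5575 [0.5285 0.5288 0.5559 0.5829 0.5842] 1000
pan side ((0.5055766701698303, -0.2624426484107971), 0.06345129013061523) 0.17692626096386757 932
```

View pics/c2.png

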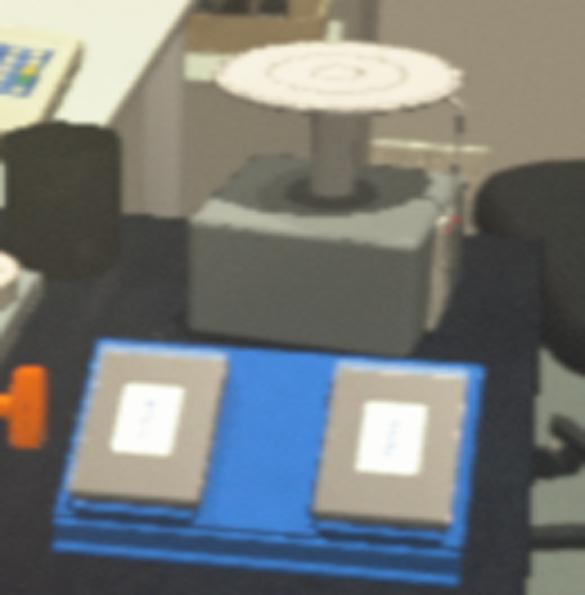

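Call:
carry_out(increments=[[0.02, -0.03, 0, -5, -1], [0.05, -0.075, 0, -12, -1], [0.085, -0.115, 0, -19, -1], [0.12, -0.155, 0, -26, -1], [0.155, -0.195, 0, -33, -1], [0.18, -0.24, 0, -40, -1], [0.195, -0.285, 0, -47, -1], [0.2, -0.33, 0, -53, -1], [0.2, -0.375, 0, -58, -1], [0.2, -0.42, 0, -62, -1], [0.2, -0.465, 0, -65, -1], [0.2, -0.51, -0.02, -67.1, -1], [0.2005, -0.555, -0.04, -67.1, -1], [0.2005, -0.59, -0.06, -67.1, -1], [0.2005, -0.61, -0.08, -67.1, -1], [0.2005, -0.62, -0.08, -67.1, -1], [0.2005, -0.62, -0.08, -67.1, -1], [0.2005, -0.62, -0.08, -67.1, -1]], grip_force=15)

```text
time_s: 1.9
tool_pos: [0.4541, -0.0201, 0.3258]
tool_rot: [-180.0, -0.1, 0.1]
force: [-0.1, 0.8, 0.5]
grip_width: 0.0872
```

```bash
python3 - <<'E'
from h import *
o,p,d,c=cam('wrist','w1.png')
print(o['tool_pos'],o['tool_rot'],o['force'],o['time_s'])
from scipy.spatial.transform import Rotation as R
T=np.eye(4);T[:3,:3]=R.from_euler('xyz',o['tool_rot'],degrees=True).as_matrix();T[:3,3]=o['tool_pos']
M=np.linalg.inv(T@np.array(c['T_tool_cam']))
W=world(d,{'K':c['K'],'camera_from_world':M})
np.savez('w1.npz',p=p,W=W)
for x0 in (0.4535,0.506):
    m=(abs(W[...,0]-x0)<.015)&(W[...,1]>-.1)&(W[...,1]<.05)&(W[...,2]<.12)&(W[...,2]>-.01)&(d>0)
    q=W[m]; print(x0,[(round(float(a),3),round(float(np.median(q[abs(q[:,1]-a)<.003][:,2])),4)) for a in np.arange(-.09,.05,.006) if (abs(q[:,1]-a)<.003).sum()>2])
E
```

```text
[ 0.45405119 -0.02010351  0.32576528] [-1.79963123e+02 -8.91910495e-02  6.69467051e-02] [-0.07819501  0.7870672   0.47425028] 1.9
0.4535 [(-0.066, 0.0733), (-0.06, 0.0745), (-0.054, 0.0862), (-0.048, 0.0835), (-0.042, 0.0797), (-0.036, 0.0759), (-0.03, 0.0726), (-0.024, 0.069), (-0.018, 0.0651), (-0.012, 0.0615), (-0.006, 0.0577), (0.0, 0.0538), (0.006, 0.0499), (0.012, 0.0461), (0.018, 0.0422), (0.024, 0.006), (0.03, -0.0001), (0.036, -0.0003), (0.042, -0.0003), (0.048, -0.0002)]
0.506 [(-0.066, 0.0728), (-0.06, 0.0694), (-0.054, 0.0656), (-0.048, 0.062), (-0.042, 0.0584), (-0.036, 0.0545), (-0.03, 0.0506), (-0.024, 0.047), (-0.018, 0.0433), (-0.012, 0.0395), (-0.006, 0.0359), (0.0, 0.0321), (0.006, 0.0284), (0.012, 0.0247), (0.018, 0.0203), (0.024, 0.005), (0.03, -0.0003), (0.036, -0.0003), (0.042, -0.0004), (0.048, -0.0003)]
```

View pics/w1.png

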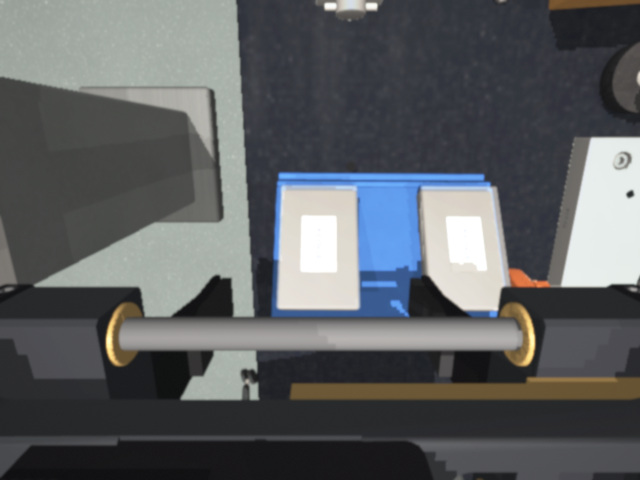

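Call:
carry_out(increments=[[0, 0, -0.02, 0, -1], [0, -0.001, -0.045, 0, -1], [0, -0.001, -0.065, 0, -1], [0, -0.001, -0.08, 0, -1], [0, -0.001, -0.088, 0, -1], [0, -0.001, -0.088, 0, -1], [0, -0.001, -0.088, 0, -1]])

```text
time_s: 2.65
tool_pos: [0.4541, -0.0217, 0.2376]
tool_rot: [-180.0, -0.1, 0.1]
force: [-0.3, 0.8, -0.3]
grip_width: 0.0872
```

```bash
python3 - <<'E'
from h import *
o=env.get_obs();print(o['tool_pos'],o['force'])
z=np.load('w1.npz')
for n in ['top']:
    z=np.load(n+'0.npz'); W=world(z['d'],{'K':z['K'],'camera_from_world':z['T']}); q=W[225:243,322:340].reshape(-1,3); print(q[q[:,2]>.02].round(3)[::6])
E
```

```text
[ 0.45407072 -0.02167587  0.23755107] [-0.26362049  0.78900816 -0.25926557]
[[ 0.648 -0.065  0.043]
 [ 0.644 -0.065  0.039]
 [ 0.642 -0.067  0.039]
 [ 0.64  -0.065  0.038]
 [ 0.637 -0.062  0.042]
 [ 0.636 -0.06   0.032]
 [ 0.635 -0.073  0.036]
 [ 0.632 -0.069  0.044]
 [ 0.629 -0.066  0.058]
 [ 0.628 -0.062  0.046]
 [ 0.627 -0.075  0.057]
 [ 0.625 -0.066  0.056]
 [ 0.626 -0.058  0.028]
 [ 0.623 -0.07   0.057]
 [ 0.622 -0.062  0.043]
 [ 0.62  -0.074  0.059]
 [ 0.618 -0.066  0.058]
 [ 0.619 -0.058  0.025]
 [ 0.616 -0.07   0.058]
 [ 0.616 -0.064  0.044]]
```

Call:
carry_out(increments=[[0, 0, -0.001, 0, 0], [0, 0, -0.001, 0, 0.5], [0, 0, -0.001, 0, 1], [0, 0, -0.001, 0, 1], [0, 0, -0.001, 0, 1], [0, 0, -0.001, 0, 1], [0, 0, -0.001, 0, 1], [0, 0, -0.001, 0, 1]], grip_force=18)

```text
time_s: 3.45
tool_pos: [0.4535, -0.0222, 0.2359]
tool_rot: [-180.0, 0.0, -0.0]
force: [-0.5, 0.2, 1.6]
grip_width: 0.0566
```

```bash
python3 - <<'E'
from h import *
o=env.get_obs();print(o['tool_pos'],o['force'],o['grip_width'])
E
```

```text
[ 0.45349066 -0.02219749  0.23588833] [-0.52725867  0.1600582   1.60904207] 0.05661495611722714
```

Call:
carry_out(increments=[[0, 0, 0.005, 0, 1], [0, 0, 0.015, 0, 1], [0, 0, 0.03, 0, 1], [0, 0, 0.055, 0, 1], [0, 0, 0.085, 0, 1], [0, 0, 0.115, 0, 1], [0, 0, 0.145, 0, 1], [0, 0, 0.17, 0, 1], [0, 0, 0.185, 0, 1], [0, 0, 0.19, 0, 1], [0, 0, 0.19, 0, 1], [0, 0, 0.19, 0, 1], [0, 0, 0.19, 0, 1]])

```text
time_s: 4.75
tool_pos: [0.4531, -0.0223, 0.4245]
tool_rot: [180.0, 0.1, -0.0]
force: [0.2, -1.4, -4.4]
grip_width: 0.0568
```

```bash
python3 - <<'E'
from h import *
f=[]
for k in range(4):
    o=env.get_obs();f.append(np.r_[o['force'],o['wrist_torque']]); 
    o,p,d,c=cam('side' if k%2 else 'wrist','l1_%d.png'%k)
print(np.round(f,3),o['tool_pos'],o['grip_width'])
p=cv2.imread('pics/l1_1.png');print(p.shape);cv2.imwrite('pics/l1c.png',cv2.resize(p[60:320,250:480],None,fx=3,fy=2.3))
E
```

```text
[[ 2.160e-01 -1.373e+00 -4.374e+00 -1.120e-01  2.200e-02 -6.700e-02]
 [ 1.073e+00 -9.880e-01 -4.934e+00 -9.000e-02  2.300e-02 -4.100e-02]
 [ 5.610e-01 -8.650e-01 -5.515e+00 -5.900e-02  4.900e-02 -4.100e-02]
 [-6.990e-01 -5.060e-01 -6.222e+00 -1.490e-01  7.000e-02 -4.000e-03]] [ 0.45337106 -0.02225365  0.42505148] 0.05696564316042195
(480, 640, 3)
```

View pics/l1_1.png

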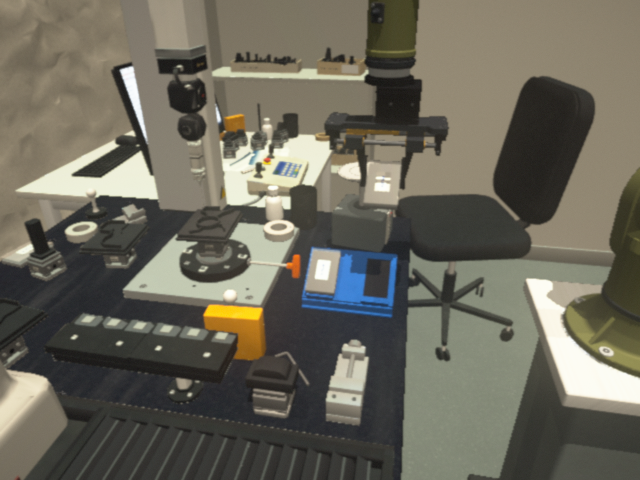

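View pics/l1_0.png

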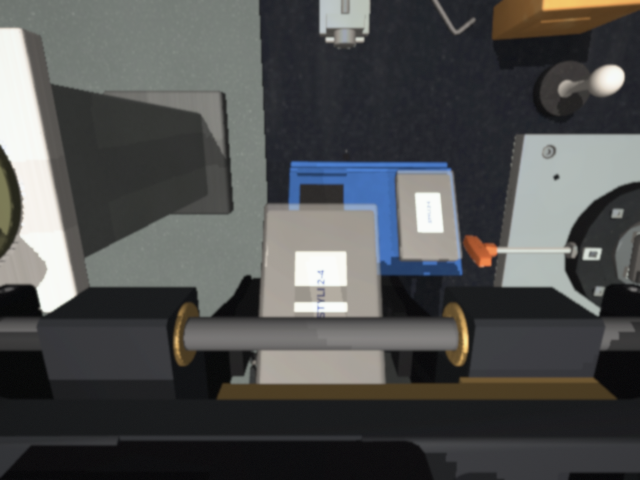

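Call:
carry_out(increments=[[0.003, -0.012, 0, 0, 1], [0.008, -0.036, 0, 0, 1], [0.014, -0.066, 0, 0, 1], [0.022, -0.1, 0, 0, 1], [0.03, -0.135, 0, 0, 1], [0.037, -0.17, 0, 0, 1], [0.044, -0.2, 0, 0, 1], [0.048, -0.225, 0, 0, 1], [0.05, -0.237, 0, 0, 1], [0.051, -0.2415, 0, 0, 1], [0.051, -0.2415, 0, 0, 1], [0.051, -0.2415, 0, 0, 1], [0.051, -0.2415, 0, 0, 1], [0.051, -0.2415, 0, 0, 1]])

```text
time_s: 6.35
tool_pos: [0.5047, -0.2629, 0.4258]
tool_rot: [-180.0, -0.0, 0.1]
force: [-0.2, 0.5, -5.0]
grip_width: 0.0564
```

```bash
cat >> h.py <<'E'
from scipy.spatial.transform import Rotation as R
def wr(fn=None):
    o,p,d,c=cam('wrist',fn)
    T=np.eye(4);T[:3,:3]=R.from_euler('xyz',o['tool_rot'],degrees=True).as_matrix();T[:3,3]=o['tool_pos']
    return o,p,d,world(d,{'K':c['K'],'camera_from_world':np.linalg.inv(T@np.array(c['T_tool_cam']))})
def prof(W,d,x0,ylo,yhi,zlo,zhi,w=.01,st=.006):
    m=(abs(W[...,0]-x0)<w)&(W[...,1]>ylo)&(W[...,1]<yhi)&(W[...,2]<zhi)&(W[...,2]>zlo)&(d>0)
    q=W[m]; return [(round(float(a),3),round(float(np.median(q[abs(q[:,1]-a)<st/2][:,2])),4)) for a in np.arange(ylo,yhi,st) if (abs(q[:,1]-a)<st/2).sum()>2]
E
python3 - <<'E'
from h import *
f=[]
for k in range(4):
    o,p,d,W=wr('pan%d.png'%k);f.append(o['force'])
print(np.round(f,2),o['tool_pos'],o['tool_rot'],o['grip_width'])
x,y=o['tool_pos'][:2]
print(prof(W,d,x,y-.06,y+.1,.15,.32))
cam('side','pans.png')
o,p,d,c=cam('side');np.savez('s1.npz',p=p,d=d)
W=world(d,c)
m=(abs(W[...,0]-x)<.02)&(abs(W[...,1]-y)<.06)&(W[...,2]>.19)&(W[...,2]<.3)
print(prof(W,d,x,y-.06,y+.06,.19,.3,w=.02))
cv2.imwrite('pics/pansc.png',cv2.resize(p[60:260,300:480],None,fx=4,fy=3)[:,:,::-1])
E
```

```text
[[-0.17  0.47 -5.04]
 [ 0.16  0.44 -5.71]
 [-0.7   0.07 -5.32]
 [ 0.32  0.33 -4.86]] [ 0.50457675 -0.26331754  0.42588185] [-1.79985256e+02 -2.10134518e-02  4.48896761e-02] 0.05704391089617751
[(-0.293, 0.2722), (-0.287, 0.2721), (-0.281, 0.2686), (-0.275, 0.2673), (-0.263, 0.2575), (-0.257, 0.2541), (-0.251, 0.2503), (-0.245, 0.2466), (-0.239, 0.2425), (-0.233, 0.2387), (-0.227, 0.2343), (-0.221, 0.2302), (-0.215, 0.1767), (-0.209, 0.1767), (-0.203, 0.1767)]
[(-0.293, 0.2756), (-0.287, 0.272), (-0.281, 0.2682), (-0.275, 0.2648), (-0.269, 0.2609), (-0.263, 0.257), (-0.257, 0.2536), (-0.251, 0.2499), (-0.245, 0.246), (-0.239, 0.2419), (-0.233, 0.2378), (-0.227, 0.2312), (-0.221, 0.2291)]
```

View pics/pansc.png

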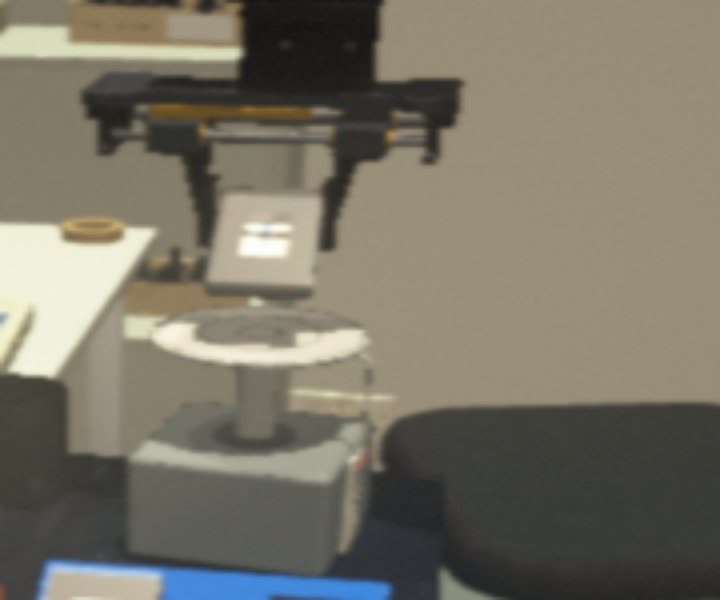

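View pics/pan3.png

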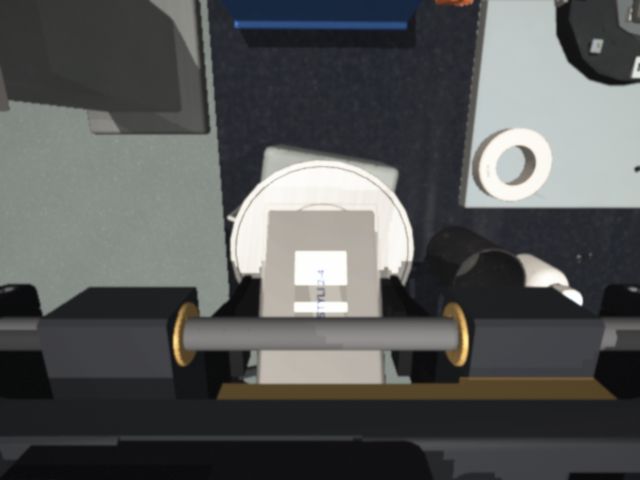

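Call:
carry_out(increments=[[0, 0, -0.005, 0, 1], [0, 0, -0.013, 0, 1], [0, 0, -0.022, 0, 1], [0, 0, -0.029, 0, 1], [0, 0, -0.033, 0, 1], [0, 0, -0.035, 0, 1], [0, 0, -0.0365, 0, 1], [0, 0, -0.038, 0, 1], [0, 0, -0.0395, 0, 1], [0, 0, -0.041, 0, 1], [0, 0, -0.0425, 0, 1], [0, 0, -0.044, 0, 1], [0, 0, -0.0455, 0, 1], [0, 0, -0.047, 0, 1], [0, 0, -0.0485, 0, 1], [0, 0, -0.05, 0, 1], [0, 0, -0.05, 0, 1]])

```text
time_s: 8.35
tool_pos: [0.5046, -0.2639, 0.3758]
tool_rot: [180.0, -0.0, -0.0]
force: [0.1, -0.5, -2.2]
grip_width: 0.0574
```

```bash
cat > chk.py <<'E'
from h import *
import sys
f=[]
for k in range(3):
    o,p,d,W=wr(sys.argv[1]+'w.png');f.append(o['force'])
f.append(env.get_obs()['force'])
print('F',np.mean(f,0).round(2),np.round(f,2)[:,2],'tcp',o['tool_pos'].round(4),o['grip_width'],'t',o['time_s'])
x,y=o['tool_pos'][:2]
print(prof(W,d,x,y-.06,y+.08,.08,.32))
o,p,d,c=cam('side');W=world(d,c)
print('side',prof(W,d,x,y-.06,y+.08,.08,.3,w=.02))
cv2.imwrite('pics/'+sys.argv[1]+'s.png',cv2.resize(p[60:260,300:480],None,fx=4,fy=3)[:,:,::-1])
# pan height: edge pixels away from case
K=0
E
python3 chk.py a1
```

```text
F [ 0.36 -0.6  -2.98] [-2.24 -2.91 -3.82 -2.94] tcp [ 0.5046 -0.2639  0.3759] 0.05708303053269491 t 8.45
[(-0.294, 0.2229), (-0.288, 0.2222), (-0.282, 0.2186), (-0.276, 0.2176), (-0.264, 0.2077), (-0.258, 0.2041), (-0.252, 0.2003), (-0.246, 0.1966), (-0.24, 0.304), (-0.234, 0.2804), (-0.228, 0.1872), (-0.222, 0.1806), (-0.216, 0.1643), (-0.21, 0.1643), (-0.204, 0.1637), (-0.198, 0.0841)]
side [(-0.312, 0.0919), (-0.306, 0.0922), (-0.3, 0.0925), (-0.294, 0.2253), (-0.288, 0.2224), (-0.282, 0.2176), (-0.276, 0.214), (-0.27, 0.2106), (-0.264, 0.206), (-0.258, 0.1292), (-0.252, 0.1236), (-0.246, 0.1947), (-0.24, 0.2894), (-0.234, 0.1916), (-0.228, 0.1722), (-0.222, 0.177), (-0.216, 0.1638), (-0.21, 0.0926), (-0.204, 0.09), (-0.198, 0.0857)]
```

View pics/a1s.png

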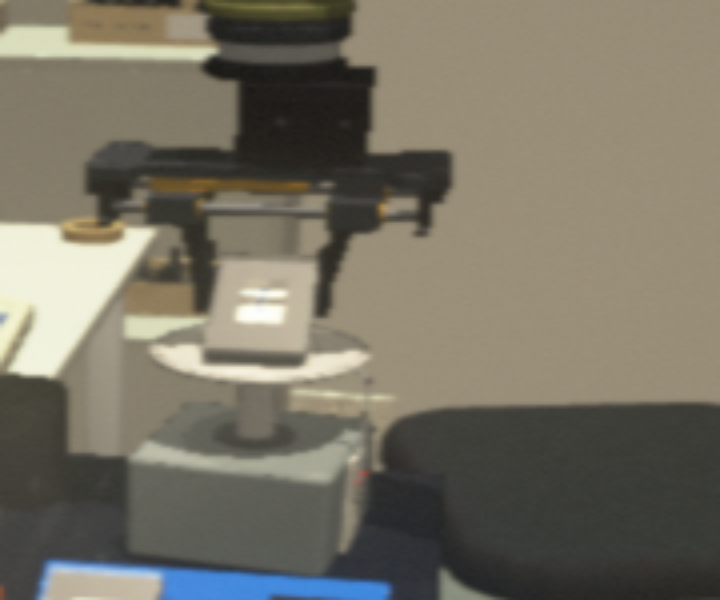

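Call:
carry_out(increments=[[0, 0, 0, 0, 1], [0, 0, -0.001, 0, 1], [0, 0, -0.002, 0, 1], [0, 0, -0.003, 0, 1], [0, 0, -0.004, 0, 1]], grip_force=14)

```text
time_s: 9.05
tool_pos: [0.5046, -0.2639, 0.3718]
tool_rot: [180.0, -0.0, -0.0]
force: [1.2, -0.7, -2.1]
grip_width: 0.0565
```

```bash
python3 chk.py a2
```

```text
F [ 0.72 -1.37 -2.12] [-2.1  -2.27 -2.5  -1.58] tcp [ 0.5046 -0.2638  0.3717] 0.05693649658070457 t 9.15
[(-0.294, 0.2187), (-0.288, 0.2179), (-0.282, 0.2144), (-0.276, 0.2133), (-0.264, 0.2034), (-0.258, 0.2), (-0.252, 0.1962), (-0.246, 0.1925), (-0.24, 0.2997), (-0.234, 0.2763), (-0.228, 0.1833), (-0.222, 0.1765), (-0.216, 0.1602), (-0.21, 0.1602), (-0.204, 0.1597), (-0.198, 0.0829)]
side [(-0.312, 0.0917), (-0.306, 0.0915), (-0.3, 0.0926), (-0.294, 0.2215), (-0.288, 0.2185), (-0.282, 0.2142), (-0.276, 0.2106), (-0.27, 0.2066), (-0.264, 0.202), (-0.258, 0.1229), (-0.252, 0.1255), (-0.246, 0.1893), (-0.24, 0.2882), (-0.234, 0.1867), (-0.228, 0.1689), (-0.222, 0.1716), (-0.216, 0.094), (-0.21, 0.0927), (-0.204, 0.0902), (-0.198, 0.0863)]
```

Call:
carry_out(increments=[[0, 0, 0, 0, 1], [0, 0, 0, 0, 1], [0, 0, -0.001, 0, 1], [0, 0, -0.002, 0, 1], [0, 0, -0.003, 0, 1], [0, 0, -0.004, 0, 1]], grip_force=10)

```text
time_s: 9.85
tool_pos: [0.5046, -0.2639, 0.3678]
tool_rot: [180.0, -0.0, -0.0]
force: [0.9, -2.2, -1.9]
grip_width: 0.0571
```

```bash
python3 chk.py a3
```

```text
F [ 0.99 -1.84 -1.58] [-1.92 -1.9  -1.07 -1.42] tcp [ 0.5045 -0.2638  0.3677] 0.05720109817666475 t 9.95
[(-0.294, 0.2144), (-0.288, 0.2139), (-0.282, 0.2103), (-0.276, 0.2093), (-0.264, 0.1994), (-0.258, 0.1959), (-0.252, 0.1922), (-0.246, 0.1885), (-0.24, 0.2957), (-0.234, 0.2722), (-0.228, 0.1795), (-0.222, 0.1724), (-0.216, 0.1561), (-0.21, 0.1562), (-0.204, 0.1557), (-0.198, 0.0858)]
side [(-0.312, 0.0916), (-0.306, 0.0924), (-0.3, 0.0923), (-0.294, 0.2167), (-0.288, 0.2136), (-0.282, 0.2099), (-0.276, 0.2061), (-0.27, 0.2027), (-0.264, 0.1983), (-0.258, 0.1187), (-0.252, 0.1227), (-0.246, 0.1867), (-0.24, 0.2853), (-0.234, 0.1829), (-0.228, 0.1653), (-0.222, 0.1684), (-0.216, 0.1555), (-0.21, 0.0928), (-0.204, 0.0907), (-0.198, 0.0857)]
```

Call:
carry_out(increments=[[0, 0, 0.001, 0, 1], [0, 0, 0.0025, 0, 1], [0, 0, 0.004, 0, 1], [0, 0, 0.0055, 0, 1], [0, -0.0005, 0.006, 0, 1], [0, -0.001, 0.006, 0, 1], [0, -0.0015, 0.006, 0, 1], [0, -0.002, 0.006, 0, 1], [0, -0.0025, 0.006, 0, 1], [0, -0.003, 0.006, 0, 1]], grip_force=10)

```text
time_s: 11.05
tool_pos: [0.5045, -0.2666, 0.3736]
tool_rot: [-180.0, 0.0, 0.0]
force: [0.7, 1.7, -3.7]
grip_width: 0.0568
```

```bash
python3 chk.py a4
```

```text
F [ 0.46  1.45 -3.24] [-3.74 -3.57 -3.23 -2.43] tcp [ 0.5045 -0.2667  0.3736] 0.05715656619562324 t 11.15
[(-0.297, 0.2188), (-0.291, 0.2171), (-0.285, 0.2143), (-0.267, 0.2051), (-0.261, 0.2022), (-0.255, 0.1991), (-0.249, 0.196), (-0.243, 0.3016), (-0.237, 0.2782), (-0.231, 0.2732), (-0.225, 0.1829), (-0.219, 0.1651), (-0.213, 0.1649), (-0.207, 0.1649), (-0.201, 0.1642)]
side [(-0.315, 0.092), (-0.309, 0.0921), (-0.303, 0.2212), (-0.297, 0.2202), (-0.291, 0.2174), (-0.285, 0.2144), (-0.279, 0.2105), (-0.273, 0.2073), (-0.267, 0.2041), (-0.261, 0.1365), (-0.255, 0.1219), (-0.249, 0.1918), (-0.243, 0.2888), (-0.237, 0.1914), (-0.231, 0.1837), (-0.225, 0.1752), (-0.219, 0.1652), (-0.213, 0.0928), (-0.207, 0.0908), (-0.201, 0.0868)]
```

Call:
carry_out(increments=[[0, -0.001, -0.001, 0, 1], [0, -0.002, -0.002, 0, 1], [0, -0.003, -0.003, 0, 1], [0, -0.004, -0.004, 0, 1], [0, -0.005, -0.0055, 0, 1], [0, -0.006, -0.007, 0, 1], [0, -0.007, -0.0085, 0, 1], [0, -0.008, -0.0105, 0, 1], [0, -0.0085, -0.0115, 0, 1], [0, -0.009, -0.0125, 0, 1], [0, -0.0095, -0.0135, 0, 1]])

```text
time_s: 12.35
tool_pos: [0.5045, -0.2763, 0.3602]
tool_rot: [-180.0, 0.0, -0.0]
force: [-0.8, 0.9, -3.7]
grip_width: 0.0569
```

```bash
python3 chk.py a5
```

```text
F [-0.31  1.28 -3.35] [-3.75 -3.57 -3.51 -2.59] tcp [ 0.5045 -0.2763  0.3602] 0.05683618930775071 t 12.45
[(-0.312, 0.1948), (-0.306, 0.1942), (-0.3, 0.1935), (-0.294, 0.1932), (-0.282, 0.1906), (-0.276, 0.1906), (-0.27, 0.1897), (-0.264, 0.1889), (-0.258, 0.1881), (-0.252, 0.2882), (-0.246, 0.2647), (-0.24, 0.1865), (-0.234, 0.1844), (-0.228, 0.183), (-0.222, 0.1655), (-0.216, 0.1656), (-0.21, 0.1655), (-0.204, 0.1655), (-0.198, 0.0881)]
side [(-0.318, 0.1946), (-0.312, 0.1952), (-0.306, 0.1944), (-0.3, 0.1934), (-0.294, 0.1926), (-0.288, 0.1919), (-0.282, 0.191), (-0.276, 0.1903), (-0.27, 0.1897), (-0.264, 0.1881), (-0.258, 0.1226), (-0.252, 0.2771), (-0.246, 0.2603), (-0.24, 0.1848), (-0.234, 0.1675), (-0.228, 0.1737), (-0.222, 0.1658), (-0.216, 0.1651), (-0.21, 0.0928), (-0.204, 0.0904), (-0.198, 0.0851)]
```

View pics/a5s.png

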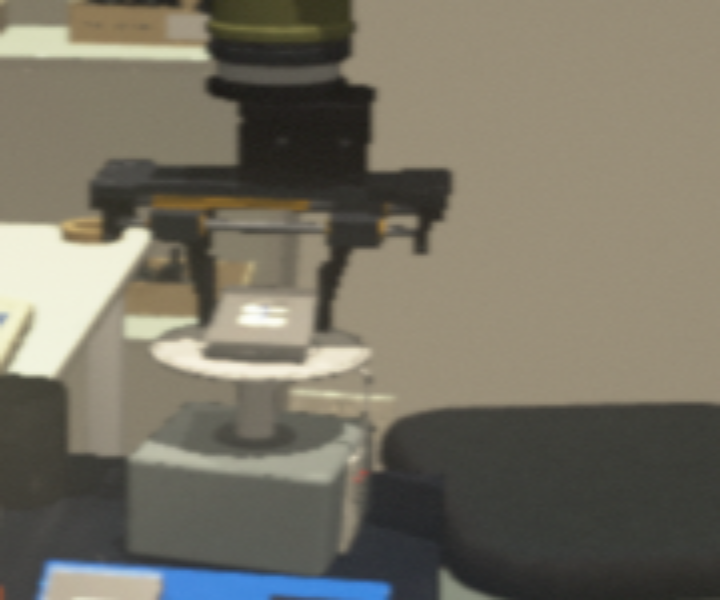

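Call:
carry_out(increments=[[0, -0.0005, -0.001, 0, 1], [0, -0.001, -0.002, 0, 1], [0, -0.0015, -0.003, 0, 1], [0, -0.002, -0.004, 0, 1], [0, -0.0025, -0.005, 0, 1], [0, -0.0025, -0.0065, 0, 1], [0, -0.0025, -0.008, 0, 1], [0, -0.0025, -0.0095, 0, 1], [0, -0.0025, -0.011, 0, 1], [0, -0.0025, -0.0125, 0, 1], [0, -0.0025, -0.014, 0, 1], [0, -0.0025, -0.014, 0, 1]])

```text
time_s: 13.75
tool_pos: [0.5045, -0.2791, 0.3463]
tool_rot: [180.0, -0.0, -0.0]
force: [0.1, -1.0, -1.5]
grip_width: 0.0567
```

```bash
python3 chk.py a6
```

```text
F [ 0.38 -1.81 -1.66] [-1.5  -1.6  -1.34 -2.21] tcp [ 0.5045 -0.2791  0.3465] 0.05688923370172878 t 13.85
[(-0.321, 0.1757), (-0.315, 0.176), (-0.309, 0.1761), (-0.303, 0.1762), (-0.285, 0.1763), (-0.279, 0.1766), (-0.273, 0.1765), (-0.267, 0.1765), (-0.261, 0.1766), (-0.255, 0.2745), (-0.249, 0.2509), (-0.243, 0.177), (-0.237, 0.1762), (-0.231, 0.1754), (-0.225, 0.1582), (-0.219, 0.1581), (-0.213, 0.1583), (-0.207, 0.1583), (-0.201, 0.158)]
side [(-0.321, 0.1757), (-0.315, 0.1763), (-0.309, 0.1765), (-0.303, 0.1762), (-0.297, 0.1762), (-0.291, 0.1765), (-0.285, 0.1765), (-0.279, 0.1766), (-0.273, 0.1768), (-0.267, 0.176), (-0.261, 0.1524), (-0.255, 0.2702), (-0.249, 0.2469), (-0.243, 0.0971), (-0.237, 0.1645), (-0.231, 0.1666), (-0.225, 0.1581), (-0.219, 0.0929), (-0.213, 0.093), (-0.207, 0.0916), (-0.201, 0.0889)]
```

```bash
cat > pl.py <<'E'
from h import *
import sys
zt=float(sys.argv[1]);zp=float(sys.argv[2])
for n in ['top','side','wrist']:
    if n=='wrist': o,p,d,W=wr()
    else: o,p,d,c=cam(n);W=world(d,c)
    near=(abs(W[...,0]-.504)<.09)&(abs(W[...,1]+.264)<.09)&(d>0)
    m=near&(abs(W[...,2]-zt)<.004); q=W[m]
    if len(q): print(n,'case',len(q),'x',np.percentile(q[:,0],[.5,2,98,99.5]).round(4),'y',np.percentile(q[:,1],[.5,2,98,99.5]).round(4),'rect',cv2.minAreaRect(q[:,:2].astype(np.float32)))
    m=near&(abs(W[...,2]-zp)<.003); q=W[m]
    if len(q)>20: 
        print(n,'pan',len(q),np.median(q[:,2]).round(4)); h=cv2.convexHull(q[:,:2].astype(np.float32)); print(cv2.minEnclosingCircle(h))
E
python3 pl.py .1763 .1582
```

```text
top case 491 x [0.4776 0.478  0.5337 0.5341] y [-0.2724 -0.2718 -0.2309 -0.2304] rect ((0.5049790143966675, -0.25124672055244446), (0.04320889711380005, 0.05789206549525261), 88.87296295166016)
top pan 758 0.1591
((0.5069475173950195, -0.2526445984840393), 0.060091495513916016)
side case 425 x [0.4673 0.4717 0.5361 0.5401] y [-0.3184 -0.3172 -0.228  -0.227 ] rect ((0.5039097666740417, -0.27372032403945923), (0.09414790570735931, 0.07389917969703674), 89.27030181884766)
side pan 545 0.1584
((0.504906177520752, -0.2616865336894989), 0.06254842132329941)
wrist case 18861 x [0.4723 0.4765 0.5319 0.536 ] y [-0.3187 -0.3171 -0.2297 -0.229 ] rect ((0.504192590713501, -0.2742811441421509), (0.09117651730775833, 0.07492516934871674), 89.78156280517578)
wrist pan 20631 0.1582
((0.5050286054611206, -0.26300230622291565), 0.06204656511545181)
```

Call:
carry_out(increments=[[0, 0, 0, 0, 1], [0, 0, 0.001, 0, 1], [0, 0, 0.003, 0, 1], [0, 0, 0.0055, 0, 1], [0, 0, 0.008, 0, 1], [0, 0, 0.0105, 0, 1], [0, 0, 0.013, 0, 1], [0, 0, 0.0155, 0, 1], [0, 0, 0.018, 0, 1], [0, 0, 0.0205, 0, 1], [0, 0, 0.0225, 0, 1], [0, 0, 0.024, 0, 1], [0, 0.003, 0.025, 0, 1], [0.001, 0.007, 0.025, 0, 1], [0.001, 0.01, 0.025, 0, 1], [0.001, 0.011, 0.025, 0, 1], [0.001, 0.011, 0.025, 0, 1], [0.001, 0.011, 0.025, 0, 1]], grip_force=15)

```text
time_s: 15.9
tool_pos: [0.5055, -0.2678, 0.3713]
tool_rot: [180.0, -0.0, -0.0]
force: [0.0, 0.2, -4.2]
grip_width: 0.0569
```

```bash
python3 - <<'E'
from h import *
f=[]
for k in range(8):
    o,p,d,W=wr('z.png');f.append(o['force'])
print(np.round(f,2)[:,2],np.mean(f,0),o['tool_pos'])
E
python3 pl.py .1950 .1767
```

```text
[-4.21 -4.65 -4.67 -5.14 -4.35 -5.4  -4.52 -6.01] [-0.13867197 -0.30692154 -4.86979399] [ 0.50550051 -0.26784719  0.3712791 ]
top case 38 x [0.4784 0.4785 0.5341 0.5345] y [-0.2685 -0.2556 -0.219  -0.2189] rect ((0.5064424872398376, -0.24600015580654144), (0.05608503520488739, 0.05408930405974388), 0.4230439364910126)
top pan 525 0.1776
((0.506070077419281, -0.24443575739860535), 0.05815363675355911)
side case 121 x [0.4682 0.4686 0.5415 0.5419] y [-0.2686 -0.2615 -0.2164 -0.2144] rect ((0.4987429678440094, -0.24173998832702637), (0.07683560252189636, 0.05736466869711876), 13.505779266357422)
side pan 540 0.1769
((0.5039279460906982, -0.2617672085762024), 0.06324459612369537)
wrist case 573 x [0.4681 0.4687 0.5415 0.5423] y [-0.2755 -0.2603 -0.2173 -0.2173] rect ((0.5054458975791931, -0.26078858971595764), (0.07479420304298401, 0.08842414617538452), 1.846454381942749)
wrist pan 13903 0.1767
((0.5050804615020752, -0.26303836703300476), 0.06220155581831932)
```

Call:
carry_out(increments=[[0, 0, -0.002, 0, 1], [0, 0, -0.004, 0, 1], [0, 0, -0.006, 0, 1], [0, 0, -0.008, 0, 1], [0, 0, -0.01, 0, 1], [0, 0, -0.012, 0, 1], [0, 0, -0.014, 0, 1], [0, 0, -0.016, 0, 1], [0, 0, -0.018, 0, 1], [0, 0, -0.02, 0, 1], [0, 0, -0.022, 0, 1], [0, 0, -0.024, 0, 1], [0, 0, -0.026, 0, 1], [0, 0, -0.028, 0, 1], [0, 0, -0.03, 0, 1], [0, 0, -0.032, 0, 1], [0, 0, -0.034, 0, 1], [0, 0, -0.035, 0, 1], [0, 0, -0.035, 0, 1]])

```text
time_s: 18.35
tool_pos: [0.5055, -0.2678, 0.3363]
tool_rot: [180.0, -0.0, -0.0]
force: [-1.7, 0.2, 0.9]
grip_width: 0.0566
```

```bash
python3 - <<'E'
from h import *
f=[]
for k in range(8):
    o,p,d,W=wr('z.png');f.append(o['force'])
print(np.round(f,2)[:,2],np.mean(f,0),o['tool_pos'])
x,y=o['tool_pos'][:2];print(prof(W,d,x,y-.06,y+.08,.08,.32))
E
python3 pl.py .1676 .1497
```

```text
[ 0.93 -0.12  0.49 -0.3   0.65  0.71 -0.4  -0.57] [-2.31433016  0.88849891  0.17375319] [ 0.50549747 -0.26778418  0.33636822]
[(-0.322, 0.1478), (-0.31, 0.1656), (-0.304, 0.1659), (-0.298, 0.1659), (-0.292, 0.1661), (-0.274, 0.1664), (-0.268, 0.1665), (-0.262, 0.1665), (-0.256, 0.1664), (-0.25, 0.1665), (-0.244, 0.2644), (-0.238, 0.241), (-0.232, 0.167), (-0.226, 0.166), (-0.22, 0.1654), (-0.214, 0.1481), (-0.208, 0.1481), (-0.202, 0.1476)]
top case 490 x [0.4796 0.4799 0.5344 0.5347] y [-0.2601 -0.2589 -0.2195 -0.2189] rect ((0.5079789757728577, -0.2391069233417511), (0.042562086135149, 0.056658580899238586), 89.0757827758789)
top pan 513 0.1495
((0.5053423047065735, -0.24169619381427765), 0.05861479043960571)
side case 412 x [0.4682 0.4722 0.5369 0.5411] y [-0.309  -0.3066 -0.2178 -0.2157] rect ((0.5048664212226868, -0.26239174604415894), (0.09462852030992508, 0.0724855586886406), 85.30876159667969)
side pan 456 0.1484
((0.504453182220459, -0.2616139352321625), 0.0631992518901825)
wrist case 18807 x [0.4731 0.4774 0.5329 0.5372] y [-0.3072 -0.3057 -0.2184 -0.2177] rect ((0.5052588582038879, -0.26284125447273254), (0.09133951365947723, 0.07497941702604294), 89.81139373779297)
wrist pan 14758 0.148
((0.5050597786903381, -0.2628161907196045), 0.0618530809879303)
```

Call:
carry_out(increments=[[0, 0, 0, 0, 1], [0, 0, 0, 0, 1], [0, 0, 0, 0, 1], [0, 0, 0, 0, 1]], grip_force=3)

```text
time_s: 19.3
tool_pos: [0.5055, -0.2678, 0.3363]
tool_rot: [180.0, -0.0, -0.0]
force: [-1.8, 0.2, -0.1]
grip_width: 0.057
```

```bash
python3 - <<'E'
from h import *
f=[]
for k in range(3):
    o,p,d,W=wr('z.png');f.append(o['force'])
print(np.round(f,2),o['tool_pos'])
x,y=o['tool_pos'][:2];print(prof(W,d,x,y-.06,y+.08,.08,.32))
E
```

```text
[[-1.84  0.17 -0.13]
 [-2.34  0.62 -0.24]
 [-2.71  0.4  -0.81]] [ 0.50549244 -0.26777818  0.33628143]
[(-0.322, 0.1478), (-0.31, 0.1654), (-0.304, 0.1659), (-0.298, 0.1659), (-0.292, 0.1659), (-0.274, 0.1663), (-0.268, 0.1664), (-0.262, 0.1664), (-0.256, 0.1664), (-0.25, 0.1663), (-0.244, 0.2643), (-0.238, 0.2408), (-0.232, 0.1671), (-0.226, 0.166), (-0.22, 0.1653), (-0.214, 0.1481), (-0.208, 0.1481), (-0.202, 0.1473)]
```

Call:
carry_out(increments=[[0, 0, 0, 0, -0.2], [0, 0, 0, 0, -0.3], [0, 0, 0, 0, -0.34], [0, 0, 0, 0, -0.38], [0, 0, 0, 0, -0.45], [0, 0, 0, 0, -0.6], [0, 0, 0, 0, -0.8], [0, 0, 0, 0, -1], [0, 0, 0, 0, -1], [0, 0, 0, 0, -1]])

```text
time_s: 20.45
tool_pos: [0.5055, -0.2678, 0.3363]
tool_rot: [180.0, -0.0, -0.0]
force: [-0.4, 0.1, -1.0]
grip_width: 0.0858
```

```bash
python3 chk.py b1; python3 pl.py .1676 .1490
```

```text
F [-0.15  0.26 -0.13] [-0.96 -0.23  0.6   0.05] tcp [ 0.5055 -0.2678  0.3363] 0.08690891937395129 t 20.55
[(-0.322, 0.1468), (-0.31, 0.164), (-0.304, 0.1648), (-0.298, 0.1648), (-0.292, 0.1649), (-0.274, 0.1652), (-0.268, 0.1653), (-0.262, 0.1653), (-0.256, 0.1654), (-0.25, 0.1653), (-0.244, 0.2646), (-0.238, 0.2408), (-0.232, 0.1659), (-0.226, 0.1649), (-0.22, 0.1643), (-0.214, 0.147), (-0.208, 0.1471), (-0.202, 0.1464)]
side [(-0.316, 0.0916), (-0.31, 0.0922), (-0.304, 0.1647), (-0.298, 0.1655), (-0.292, 0.1657), (-0.286, 0.1651), (-0.28, 0.1652), (-0.274, 0.165), (-0.268, 0.165), (-0.262, 0.115), (-0.256, 0.1095), (-0.25, 0.1658), (-0.244, 0.2705), (-0.238, 0.2385), (-0.232, 0.1651), (-0.226, 0.1564), (-0.22, 0.1548), (-0.214, 0.1469), (-0.208, 0.0911), (-0.202, 0.0904)]
top case 474 x [0.4794 0.4798 0.5346 0.5524] y [-0.2604 -0.2593 -0.2195 -0.2189] rect ((0.5075268745422363, -0.23898513615131378), (0.041919197887182236, 0.09995631128549576), 88.13545989990234)
top pan 661 0.1487
((0.5080041885375977, -0.2628861367702484), 0.06191214174032211)
side case 403 x [0.4539 0.4586 0.5527 0.5566] y [-0.3092 -0.3061 -0.2176 -0.216 ] rect ((0.5038093328475952, -0.2603629231452942), (0.10334714502096176, 0.09255027025938034), 62.14113998413086)
side pan 460 0.1474
((0.5063695311546326, -0.26270538568496704), 0.06325570493936539)
wrist case 18326 x [0.4576 0.4772 0.533  0.553 ] y [-0.3074 -0.3056 -0.2188 -0.2179] rect ((0.5051871538162231, -0.26280757784843445), (0.09108272194862366, 0.10504152625799179), 89.94609069824219)
wrist pan 14384 0.147
((0.505017876625061, -0.26269403100013733), 0.061818767338991165)
```

View pics/b1w.png

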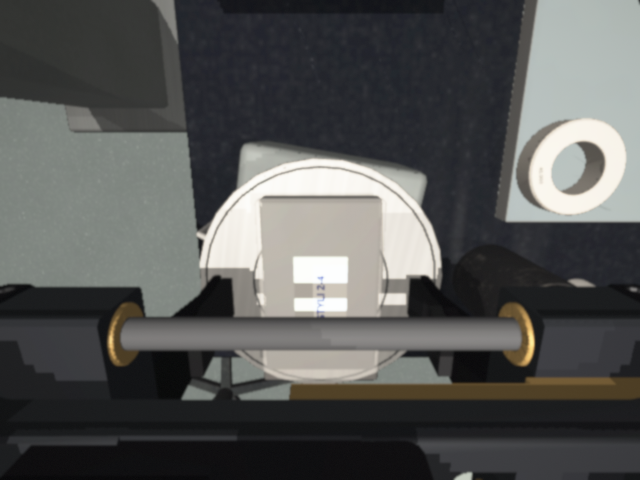

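Call:
carry_out(increments=[[0, 0, 0.01, 0, -1], [0, 0, 0.03, 0, -1], [0, 0, 0.06, 0, -1], [0.003, 0.015, 0.08, 0, -1], [0.01, 0.045, 0.08, 0, -1], [0.02, 0.085, 0.08, 0, -1], [0.028, 0.125, 0.08, 0, -1], [0.036, 0.165, 0.06, 0, -1], [0.043, 0.2, 0.035, 0, -1], [0.048, 0.23, 0.01, 0, -1], [0.051, 0.245, -0.01, 0, -1], [0.051, 0.25, -0.03, 0, -1], [0.051, 0.25, -0.04, 0, -1], [0.051, 0.25, -0.04, 0, -1], [0.051, 0.25, -0.04, 0, -1], [0.051, 0.25, -0.04, 0, -1]], grip_force=18)

```text
time_s: 22.4
tool_pos: [0.557, -0.0187, 0.2977]
tool_rot: [-180.0, -0.1, -0.1]
force: [-0.3, -0.2, -1.3]
grip_width: 0.087
```

```bash
python3 - <<'E'
from h import *
f=[]
for k in range(3):
    o,p,d,W=wr('c2.png');f.append(o['force'])
print(np.mean(f,0),o['tool_pos'],o['tool_rot'],o['time_s'])
x,y=o['tool_pos'][:2];print(prof(W,d,.557,-.1,.04,.02,.12))
m=(abs(W[...,1]-.0)<.006)&(W[...,2]>.045)&(W[...,2]<.065)&(abs(W[...,0]-.557)<.05)&(d>0)
print(np.percentile(W[m][:,0],[.5,2,98,99.5]))
E
```

```text
[-0.19173932 -0.54059953 -0.44146409] [ 0.55687719 -0.01837708  0.29741177] [-1.79981776e+02 -1.12576569e-01 -5.91765793e-02] 22.5
[(-0.076, 0.0776), (-0.07, 0.0782), (-0.046, 0.0809), (-0.04, 0.0782), (-0.034, 0.0746), (-0.028, 0.0712), (-0.022, 0.0673), (-0.016, 0.0636), (-0.01, 0.0599), (-0.004, 0.0561), (0.002, 0.052), (0.008, 0.0482), (0.014, 0.0446), (0.02, 0.0408)]
[0.52879517 0.52977663 0.58385997 0.58477775]
```

View pics/c2.png

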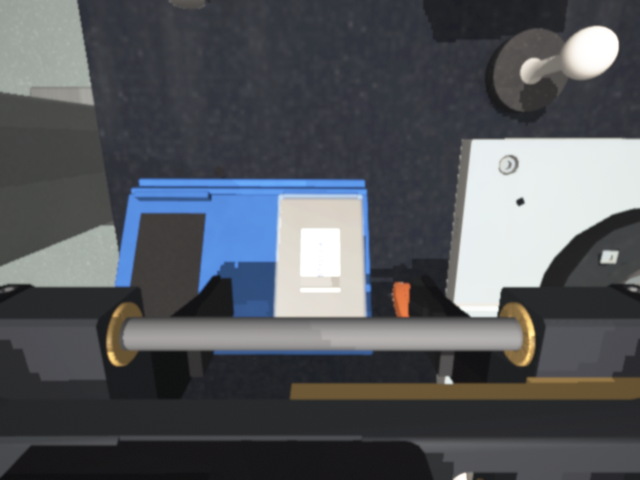

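Call:
carry_out(increments=[[0, 0, -0.02, 0, -1], [0, 0, -0.04, 0, -1], [0, 0, -0.055, 0, -1], [0, 0, -0.0625, 0, -1], [0, 0, -0.0625, 0, -1], [0, 0, -0.0625, 0, -1], [0, 0, -0.0625, 0, 0], [0, 0, -0.0625, 0, 0.5], [0, 0, -0.0625, 0, 1], [0, 0, -0.0625, 0, 1], [0, 0, -0.0625, 0, 1], [0, 0, -0.0625, 0, 1], [0, 0, -0.0625, 0, 1]], grip_force=18)

```text
time_s: 23.85
tool_pos: [0.5566, -0.0177, 0.2339]
tool_rot: [-180.0, -0.0, -0.0]
force: [-0.9, -0.3, 1.7]
grip_width: 0.0568
```

Call:
carry_out(increments=[[0, 0, 0.005, 0, 1], [0, 0, 0.015, 0, 1], [0, 0, 0.035, 0, 1], [0, 0, 0.065, 0, 1], [0, 0, 0.1, 0, 1], [0, 0, 0.135, 0, 1], [-0.002, -0.01, 0.165, 0, 1], [-0.007, -0.035, 0.185, 0, 1], [-0.014, -0.065, 0.19, 0, 1], [-0.022, -0.1, 0.19, 0, 1], [-0.03, -0.135, 0.19, 0, 1], [-0.038, -0.17, 0.19, 0, 1], [-0.044, -0.2, 0.19, 0, 1], [-0.049, -0.222, 0.19, 0, 1], [-0.051, -0.232, 0.19, 0, 1], [-0.0514, -0.235, 0.19, 0, 1], [-0.0514, -0.235, 0.19, 0, 1], [-0.0514, -0.235, 0.19, 0, 1], [-0.0514, -0.235, 0.19, 0, 1]])

```text
time_s: 25.75
tool_pos: [0.5057, -0.2513, 0.4237]
tool_rot: [-180.0, 0.0, 0.1]
force: [-0.3, -0.5, -1.9]
grip_width: 0.0569
```

```bash
python3 - <<'E'
from h import *
f=[]
for k in range(6):
    o,p,d,W=wr('d1.png');f.append(o['force'])
print(np.mean(f,0),np.round(f,1)[:,2],o['tool_pos'],o['tool_rot'],o['time_s'])
x,y=o['tool_pos'][:2];print(prof(W,d,x,y-.06,y+.08,.1,.32,st=.004))
o,p,d,c=cam('side');W=world(d,c)
print('side',prof(W,d,x,y-.06,y+.08,.1,.3,w=.02))
E
```

```text
[-0.21247398  0.03870269 -2.2682742 ] [-1.9 -2.5 -2.3 -1.9 -2.8 -2.3] [ 0.50527911 -0.25236396  0.4237857 ] [-1.79997168e+02 -5.96343257e-03  3.45167359e-02] 26.0
[(-0.28, 0.2703), (-0.276, 0.2689), (-0.272, 0.2665), (-0.268, 0.2645), (-0.256, 0.2557), (-0.252, 0.2545), (-0.248, 0.2519), (-0.244, 0.2494), (-0.24, 0.247), (-0.236, 0.2445), (-0.232, 0.2416), (-0.228, 0.239), (-0.224, 0.236), (-0.22, 0.2335), (-0.216, 0.2305), (-0.212, 0.1477), (-0.208, 0.1471), (-0.204, 0.1471), (-0.2, 0.1468)]
side [(-0.306, 0.1651), (-0.3, 0.1654), (-0.294, 0.1653), (-0.288, 0.2747), (-0.282, 0.2711), (-0.276, 0.2676), (-0.27, 0.2643), (-0.264, 0.2607), (-0.258, 0.2543), (-0.252, 0.1662), (-0.246, 0.249), (-0.24, 0.2449), (-0.234, 0.241), (-0.228, 0.2374), (-0.222, 0.2163), (-0.216, 0.1654), (-0.21, 0.1473), (-0.204, 0.1456), (-0.198, 0.1475)]
```

View pics/d1.png

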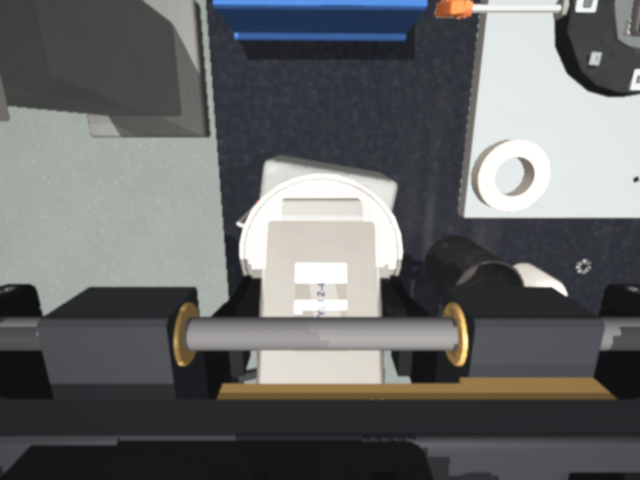

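Call:
carry_out(increments=[[0, 0, -0.005, 0, 1], [0, 0, -0.015, 0, 1], [0, 0, -0.027, 0, 1], [0, 0, -0.037, 0, 1], [0, 0, -0.043, 0, 1], [0, 0, -0.046, 0, 1], [0, 0, -0.0475, 0, 1], [0, 0, -0.049, 0, 1], [0, 0, -0.0505, 0, 1], [0, 0, -0.052, 0, 1], [0, 0, -0.0535, 0, 1], [0, 0, -0.055, 0, 1], [0, 0, -0.0565, 0, 1], [0, 0, -0.058, 0, 1], [0, 0, -0.058, 0, 1]], grip_force=9)

```text
time_s: 27.6
tool_pos: [0.5052, -0.2528, 0.3657]
tool_rot: [180.0, -0.0, -0.0]
force: [0.2, -0.9, -0.9]
grip_width: 0.0566
```

```bash
python3 chk.py e1
```

```text
F [ 0.18 -0.39 -0.82] [-0.94 -0.28 -1.58 -0.46] tcp [ 0.5052 -0.2529  0.3659] 0.057102185889332066 t 27.7
[(-0.283, 0.2122), (-0.277, 0.211), (-0.271, 0.2075), (-0.265, 0.2071), (-0.259, 0.1972), (-0.253, 0.1965), (-0.247, 0.1928), (-0.241, 0.1891), (-0.235, 0.1852), (-0.229, 0.294), (-0.223, 0.2704), (-0.217, 0.1742), (-0.211, 0.1383), (-0.205, 0.1378), (-0.199, 0.1366)]
side [(-0.301, 0.0916), (-0.295, 0.0922), (-0.289, 0.2174), (-0.283, 0.2147), (-0.277, 0.211), (-0.271, 0.207), (-0.265, 0.2028), (-0.259, 0.1986), (-0.253, 0.1105), (-0.247, 0.1899), (-0.241, 0.187), (-0.235, 0.1844), (-0.229, 0.284), (-0.223, 0.1741), (-0.217, 0.1548), (-0.211, 0.0933), (-0.205, 0.0908), (-0.199, 0.0861)]
```

View pics/e1s.png

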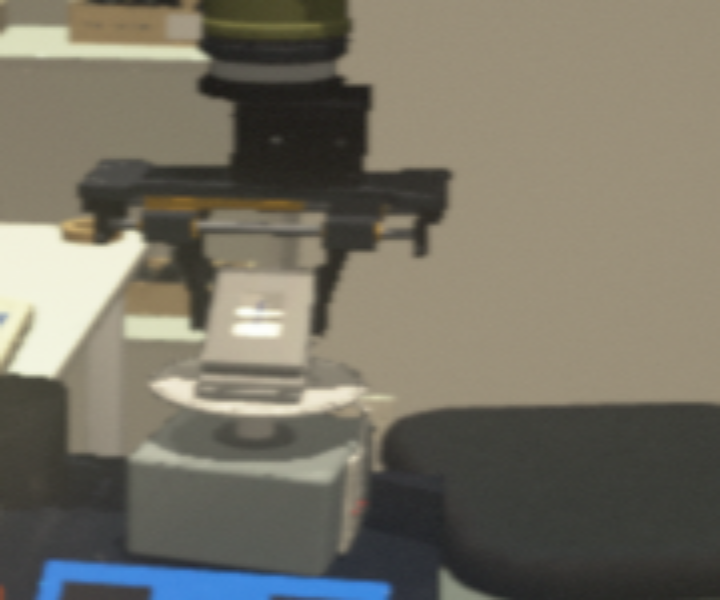

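Call:
carry_out(increments=[[0, -0.0005, 0, 0, 1], [0, -0.001, 0, 0, 1], [0, -0.0015, 0, 0, 1], [0, -0.002, -0.0005, 0, 1], [0, -0.0025, -0.001, 0, 1], [0, -0.003, -0.0015, 0, 1], [0, -0.0035, -0.002, 0, 1], [0, -0.004, -0.0025, 0, 1], [0, -0.0045, -0.003, 0, 1], [0, -0.005, -0.0035, 0, 1]])

```text
time_s: 28.8
tool_pos: [0.5051, -0.2578, 0.3622]
tool_rot: [180.0, -0.0, -0.0]
force: [0.6, 1.2, 0.6]
grip_width: 0.0566
```

```bash
python3 chk.py e2
```

```text
F [ 0.21  0.7  -0.46] [ 0.63 -0.11 -1.63 -0.72] tcp [ 0.505  -0.2579  0.3622] 0.05681835339182837 t 28.9
[(-0.288, 0.2057), (-0.282, 0.2039), (-0.276, 0.2015), (-0.264, 0.1935), (-0.258, 0.1927), (-0.252, 0.1898), (-0.246, 0.1869), (-0.24, 0.1838), (-0.234, 0.2903), (-0.228, 0.2667), (-0.222, 0.1761), (-0.216, 0.1441), (-0.21, 0.138), (-0.204, 0.1374), (-0.198, 0.0857)]
side [(-0.3, 0.2107), (-0.294, 0.2089), (-0.288, 0.2068), (-0.282, 0.2038), (-0.276, 0.2), (-0.27, 0.1975), (-0.264, 0.194), (-0.258, 0.1888), (-0.252, 0.1068), (-0.246, 0.1851), (-0.24, 0.181), (-0.234, 0.2838), (-0.228, 0.1797), (-0.222, 0.1565), (-0.216, 0.15), (-0.21, 0.0924), (-0.204, 0.0905), (-0.198, 0.0903)]
```

Call:
carry_out(increments=[[0, -0.001, -0.001, 0, 1], [0, -0.002, -0.002, 0, 1], [0, -0.003, -0.0035, 0, 1], [0, -0.004, -0.005, 0, 1], [0, -0.005, -0.0065, 0, 1], [0, -0.006, -0.008, 0, 1], [0, -0.007, -0.0095, 0, 1], [0, -0.008, -0.011, 0, 1], [0, -0.009, -0.0125, 0, 1], [0, -0.0095, -0.014, 0, 1], [0, -0.0095, -0.014, 0, 1]])

```text
time_s: 30.1
tool_pos: [0.5051, -0.2674, 0.3481]
tool_rot: [180.0, 0.0, -0.0]
force: [0.2, 1.3, -1.4]
grip_width: 0.057
```

```bash
python3 chk.py e3
```

```text
F [-0.1   0.66 -1.11] [-1.37 -0.67 -1.21 -1.17] tcp [ 0.5051 -0.2674  0.3483] 0.05665840967251737 t 30.2
[(-0.303, 0.1808), (-0.297, 0.1803), (-0.291, 0.1798), (-0.285, 0.1806), (-0.273, 0.1783), (-0.267, 0.1781), (-0.261, 0.1776), (-0.255, 0.1771), (-0.249, 0.1765), (-0.243, 0.2763), (-0.237, 0.2528), (-0.231, 0.1757), (-0.225, 0.1734), (-0.219, 0.1554), (-0.213, 0.1382), (-0.207, 0.1382), (-0.201, 0.1376)]
side [(-0.315, 0.1813), (-0.309, 0.1814), (-0.303, 0.181), (-0.297, 0.1803), (-0.291, 0.1799), (-0.285, 0.18), (-0.279, 0.179), (-0.273, 0.1782), (-0.267, 0.1776), (-0.261, 0.177), (-0.255, 0.104), (-0.249, 0.176), (-0.243, 0.2759), (-0.237, 0.2503), (-0.231, 0.1742), (-0.225, 0.1634), (-0.219, 0.1467), (-0.213, 0.1376), (-0.207, 0.0925), (-0.201, 0.0889)]
```

View pics/e3w.png

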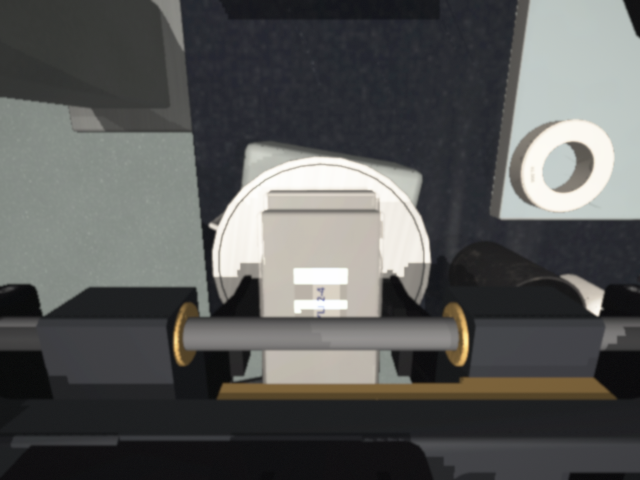

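Call:
carry_out(increments=[[0, -0.0005, -0.001, 0, 1], [0, -0.001, -0.002, 0, 1], [0, -0.001, -0.003, 0, 1], [0, -0.001, -0.004, 0, 1], [0, -0.001, -0.005, 0, 1], [0, -0.001, -0.006, 0, 1], [0, -0.001, -0.007, 0, 1], [0, -0.001, -0.008, 0, 1], [0, -0.001, -0.009, 0, 1], [0, -0.001, -0.01, 0, 1], [0, -0.001, -0.01, 0, 1]])

```text
time_s: 31.4
tool_pos: [0.5051, -0.2686, 0.3383]
tool_rot: [180.0, -0.0, -0.0]
force: [-0.5, -1.8, 0.2]
grip_width: 0.0567
```

```bash
python3 chk.py e4; python3 pl.py .168 .133
```

```text
F [-0.   -1.89  0.43] [ 0.2   0.93  0.83 -0.24] tcp [ 0.5051 -0.2686  0.3384] 0.05709032408720843 t 31.5
[(-0.311, 0.1676), (-0.305, 0.1677), (-0.299, 0.1678), (-0.293, 0.1678), (-0.275, 0.168), (-0.269, 0.1682), (-0.263, 0.1682), (-0.257, 0.1682), (-0.251, 0.168), (-0.245, 0.2665), (-0.239, 0.2429), (-0.233, 0.1686), (-0.227, 0.1668), (-0.221, 0.1494), (-0.215, 0.1319), (-0.209, 0.1319), (-0.203, 0.1315)]
side [(-0.317, 0.1679), (-0.311, 0.168), (-0.305, 0.1681), (-0.299, 0.1682), (-0.293, 0.1684), (-0.287, 0.1685), (-0.281, 0.1685), (-0.275, 0.1683), (-0.269, 0.1685), (-0.263, 0.1681), (-0.257, 0.0987), (-0.251, 0.168), (-0.245, 0.2706), (-0.239, 0.2414), (-0.233, 0.1681), (-0.227, 0.1576), (-0.221, 0.1405), (-0.215, 0.1324), (-0.209, 0.0919), (-0.203, 0.0891), (-0.197, 0.0883)]
top case 376 x [0.4772 0.478  0.5344 0.538 ] y [-0.2604 -0.2601 -0.2262 -0.2257] rect ((0.5066363215446472, -0.2429886758327484), (0.035041749477386475, 0.06600585579872131), 89.91132354736328)
top pan 552 0.1334
((0.5062285661697388, -0.24335594475269318), 0.05843786150217056)
side case 427 x [0.4679 0.4716 0.5368 0.5408] y [-0.3149 -0.3127 -0.2245 -0.223 ] rect ((0.504074215888977, -0.2695915102958679), (0.09486212581396103, 0.07383223623037338), 87.0020523071289)
side pan 518 0.1322
((0.5057957768440247, -0.26070860028266907), 0.06428234279155731)
wrist case 17247 x [0.4725 0.477  0.5326 0.5374] y [-0.3091 -0.3077 -0.2248 -0.2243] rect ((0.5048174262046814, -0.2671647071838379), (0.0864228904247284, 0.07487417012453079), 89.9432144165039)
wrist pan 12003 0.1318
((0.5051424503326416, -0.26291459798812866), 0.06201055273413658)
```

Call:
carry_out(increments=[[0, 0, 0, 0, 1], [0, 0, 0.001, 0, 1], [0, 0, 0.003, 0, 1], [0, 0, 0.005, 0, 1], [0, 0, 0.007, 0, 1], [0, 0, 0.009, 0, 1], [0, 0, 0.011, 0, 1], [0, 0, 0.013, 0, 1], [0, 0, 0.015, 0, 1], [0, 0, 0.017, 0, 1], [0, 0, 0.019, 0, 1], [0, 0, 0.021, 0, 1], [0, 0, 0.023, 0, 1], [0, 0, 0.024, 0, 1], [0, 0, 0.024, 0, 1], [0, 0, 0.024, 0, 1], [0, 0, 0.024, 0, 1]], grip_force=12)

```text
time_s: 33.45
tool_pos: [0.5051, -0.2682, 0.3622]
tool_rot: [-180.0, 0.0, -0.0]
force: [-0.2, 0.3, -1.3]
grip_width: 0.0571
```

```bash
cat > two.py <<'E'
from h import *
import sys
z1,z2,zp=map(float,sys.argv[1:4])
f=[]
for n in ['wrist']*int(sys.argv[4])+['side']:
    if n=='wrist': o,p,d,W=wr('tw.png');f.append(o['force'])
    else: o,p,d,c=cam(n,'ts.png');W=world(d,c)
    if n=='wrist' and len(f)<int(sys.argv[4]): continue
    for nm,z in (('c1',z1),('c2',z2),('pan',zp)):
        m=(abs(W[...,2]-z)<.003)&(abs(W[...,1]+.264)<.09)&(abs(W[...,0]-.505)<(.02 if nm!='pan' else .09))&(d>0);q=W[m]
        if len(q)>10: print(n,nm,len(q),'z',np.median(q[:,2]).round(4),'y',np.percentile(q[:,1],[0,1,99,100]).round(4), cv2.minEnclosingCircle(q[:,:2].astype(np.float32)) if nm=='pan' else '')
        if nm!='pan' and n=='wrist':
            for ya,yb in ((-.245,-.215),):
                m=(abs(W[...,2]-z)<.003)&(W[...,1]>ya)&(W[...,1]<yb)&(abs(W[...,0]-.505)<.045)&(d>0)&(p.sum(-1)>250);q=W[m]
                if len(q)>10: print('  x',np.percentile(q[:,0],[.5,2,98,99.5]).round(4),cv2.minAreaRect(q[:,:2].astype(np.float32)))
print('F',np.mean(f,0).round(2),np.round(f,2)[:,2],o['tool_pos'].round(4),o['time_s'])
E
python3 two.py .1650 .1915 .147 6
```

```text
wrist c1 1526 z 0.1647 y [-0.2269 -0.2266 -0.2176 -0.2173] 
  x [0.4771 0.4781 0.532  0.5331] ((0.5051631331443787, -0.22208775579929352), (0.00972374714910984, 0.05699501931667328), 89.73580169677734)
wrist c2 11936 z 0.1916 y [-0.3099 -0.3084 -0.2244 -0.2239] 
  x [0.4768 0.4778 0.5317 0.5327] ((0.5047475695610046, -0.2344246506690979), (0.05718855559825897, 0.02114330790936947), 0.00900700967758894)
wrist pan 10963 z 0.1468 y [-0.2864 -0.281  -0.2029 -0.2014] ((0.5050525665283203, -0.26241713762283325), 0.06185079365968704)
side c1 117 z 0.1652 y [-0.2511 -0.2486 -0.2159 -0.2141] 
side c2 278 z 0.192 y [-0.3156 -0.3136 -0.223  -0.2197] 
side pan 521 z 0.1472 y [-0.3143 -0.308  -0.2014 -0.2003] ((0.5053421854972839, -0.2621695101261139), 0.06309747695922852)
F [ 0.28  0.06 -1.95] [-1.31 -2.45 -2.15 -2.24 -1.7  -1.86] [ 0.5051 -0.2683  0.3622] 33.75
```

View pics/tw.png

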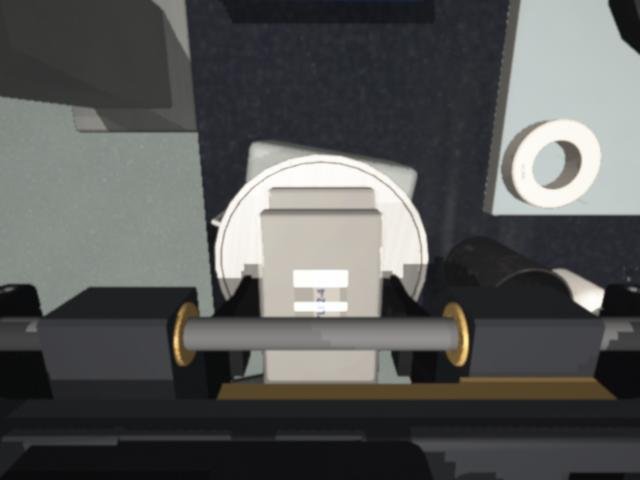

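Call:
carry_out(increments=[[0, 0.002, 0, 0, 1], [0, 0.0045, 0, 0, 1], [0.0003, 0.0068, 0, 0, 1], [0.0003, 0.0068, 0, 0, 1], [0.0003, 0.0068, -0.002, 0, 1], [0.0003, 0.0068, -0.004, 0, 1], [0.0003, 0.0068, -0.006, 0, 1], [0.0003, 0.0068, -0.0075, 0, 1], [0.0003, 0.0068, -0.009, 0, 1], [0.0003, 0.0068, -0.0105, 0, 1], [0.0003, 0.0068, -0.012, 0, 1], [0.0003, 0.0068, -0.0135, 0, 1], [0.0003, 0.0068, -0.015, 0, 1], [0.0003, 0.0068, -0.0165, 0, 1], [0.0003, 0.0068, -0.018, 0, 1], [0.0003, 0.0068, -0.0195, 0, 1], [0.0003, 0.0068, -0.021, 0, 1], [0.0003, 0.0068, -0.022, 0, 1], [0.0003, 0.0068, -0.0222, 0, 1], [0.0003, 0.0068, -0.0222, 0, 1]])

```text
time_s: 35.8
tool_pos: [0.5054, -0.2616, 0.3401]
tool_rot: [180.0, -0.0, -0.0]
force: [-1.0, -0.2, -0.2]
grip_width: 0.0565
```

```bash
python3 two.py .1508 .1692 .1332 8;python3 chk.py g1
```

```text
wrist c1 263 z 0.1505 y [-0.2185 -0.2184 -0.2173 -0.2172] 
  x [0.4772 0.4782 0.532  0.533 ] ((0.5051406025886536, -0.21833589673042297), (0.0022436361759901047, 0.05660998448729515), 89.82735443115234)
wrist c2 11944 z 0.1696 y [-0.3034 -0.3018 -0.2177 -0.2172] 
  x [0.4771 0.4781 0.532  0.533 ] ((0.5049800276756287, -0.23101253807544708), (0.057034336030483246, 0.02794145792722702), 0.01640351675450802)
wrist pan 10788 z 0.1336 y [-0.3137 -0.2782 -0.2025 -0.2013] ((0.5052775740623474, -0.26262596249580383), 0.06211259588599205)
side c1 43 z 0.1506 y [-0.2235 -0.2228 -0.2167 -0.2166] 
side c2 282 z 0.17 y [-0.3077 -0.307  -0.2168 -0.2142] 
side pan 521 z 0.1338 y [-0.3119 -0.3064 -0.2014 -0.1997] ((0.5062059164047241, -0.2622181177139282), 0.06336035579442978)
F [-1.4  -0.74  0.29] [-0.18  0.48  1.06  0.2   0.34  0.64  0.02 -0.27] [ 0.5054 -0.2615  0.3401] 36.2
F [-1.19 -1.05  0.17] [ 0.79 -0.64  1.36 -0.83] tcp [ 0.5054 -0.2615  0.3401] 0.057233807605911145 t 36.35
[(-0.304, 0.1693), (-0.298, 0.1694), (-0.292, 0.1695), (-0.286, 0.1695), (-0.268, 0.1698), (-0.262, 0.17), (-0.256, 0.1699), (-0.25, 0.1699), (-0.244, 0.1697), (-0.238, 0.2681), (-0.232, 0.2446), (-0.226, 0.1705), (-0.22, 0.1668), (-0.214, 0.1336), (-0.208, 0.1336), (-0.202, 0.1326)]
side [(-0.31, 0.1696), (-0.304, 0.1695), (-0.298, 0.1704), (-0.292, 0.1702), (-0.286, 0.1702), (-0.28, 0.1699), (-0.274, 0.1696), (-0.268, 0.1699), (-0.262, 0.1696), (-0.256, 0.1013), (-0.25, 0.1026), (-0.244, 0.1694), (-0.238, 0.2727), (-0.232, 0.2419), (-0.226, 0.1695), (-0.22, 0.1506), (-0.214, 0.1337), (-0.208, 0.0918), (-0.202, 0.0891)]
```

View pics/tw.png

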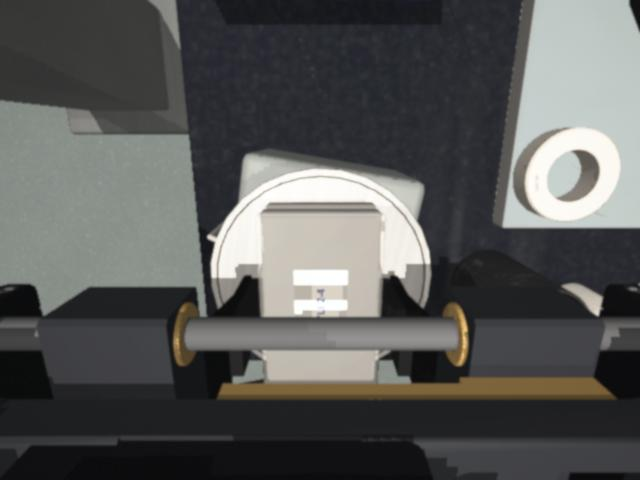

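Call:
carry_out(increments=[[0, 0, 0, 0, 1], [0, 0, 0, 0, 1], [0, 0, 0, 0, 1], [0, 0, 0, 0, -0.2], [0, 0, 0, 0, -0.3], [0, 0, 0, 0, -0.34], [0, 0, 0, 0, -0.38], [0, 0, 0, 0, -0.45], [0, 0, 0, 0, -0.6], [0, 0, 0, 0, -0.8], [0, 0, 0, 0, -1], [0, 0, 0, 0, -1], [0, 0, 0, 0, -1]], grip_force=3)

```text
time_s: 37.75
tool_pos: [0.5054, -0.2615, 0.3401]
tool_rot: [180.0, -0.0, -0.0]
force: [0.8, -0.5, -0.4]
grip_width: 0.0855
```

```bash
python3 two.py .1508 .1692 .1332 3
```

```text
wrist c1 266 z 0.1507 y [-0.2183 -0.2182 -0.2173 -0.2172] 
  x [0.4775 0.4783 0.5319 0.5328] ((0.5051276087760925, -0.21817298233509064), (0.002014703815802932, 0.05631702020764351), 89.96215057373047)
wrist c2 12038 z 0.17 y [-0.308  -0.3021 -0.2176 -0.2172] 
  x [0.4771 0.4781 0.532  0.533 ] ((0.5049547553062439, -0.2310468554496765), (0.05723831430077553, 0.027900177985429764), 0.066988006234169)
wrist pan 11648 z 0.134 y [-0.3132 -0.2848 -0.2026 -0.2012] ((0.5052205324172974, -0.26291623711586), 0.062077634036540985)
side c1 49 z 0.151 y [-0.2226 -0.2224 -0.2155 -0.2155] 
side c2 286 z 0.1704 y [-0.3085 -0.3058 -0.216  -0.2143] 
side pan 527 z 0.1342 y [-0.3137 -0.3076 -0.2015 -0.2   ] ((0.5069199204444885, -0.2611197233200073), 0.06414976716041565)
F [0.3  0.13 0.12] [-0.35  0.58  0.13] [ 0.5054 -0.2615  0.3401] 37.9
```

View pics/tw.png

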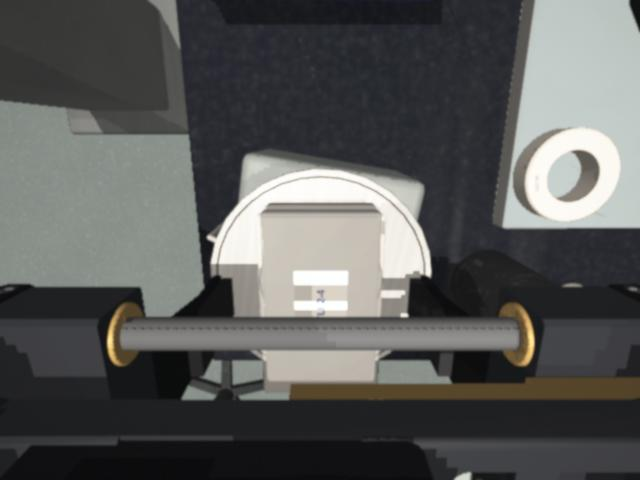

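Released, and the stack is aligned. Next I retreat straight up, do a final check and hand in.

Call:
carry_out(increments=[[0, 0, 0.01, 0, -1], [0, 0, 0.03, 0, -1], [0, 0, 0.06, 0, -1], [0, 0, 0.09, 0, -1], [0, 0, 0.11, 0, -1], [0, 0, 0.115, 0, -1], [0, 0, 0.115, 0, -1], [0, 0, 0.115, 0, -1], [0, 0, 0.115, 0, -1]])

```text
time_s: 38.85
tool_pos: [0.5052, -0.2611, 0.4537]
tool_rot: [-180.0, 0.1, -0.0]
force: [-0.1, -0.7, -0.3]
grip_width: 0.0871
```

```bash
python3 two.py .1510 .1700 .1340 2; python3 two.py .1510 .1700 .1340 1;python3 - <<'E'
from h import *
o,p,d,c=cam('side','fin.png'); print(o['grip_width'],o['tool_pos'],abs(o['joint_velocities']).max())
E
```

```text
wrist c1 101 z 0.1509 y [-0.2183 -0.2183 -0.2174 -0.2173] 
  x [0.4771 0.478  0.5322 0.533 ] ((0.5050808787345886, -0.21817144751548767), (0.056162990629673004, 0.0017875516787171364), 0.16276627779006958)
wrist c2 5858 z 0.1701 y [-0.3075 -0.3062 -0.2181 -0.2173] 
  x [0.4769 0.4779 0.5321 0.5331] ((0.5049633979797363, -0.23117655515670776), (0.027639703825116158, 0.05710059776902199), 89.90885925292969)
wrist pan 7001 z 0.134 y [-0.3145 -0.3082 -0.2031 -0.2015] ((0.5048605799674988, -0.2628495693206787), 0.0620863139629364)
side c1 48 z 0.1509 y [-0.2231 -0.2231 -0.2156 -0.2154] 
side c2 281 z 0.1704 y [-0.3092 -0.3064 -0.216  -0.2154] 
side pan 529 z 0.1343 y [-0.3142 -0.3089 -0.2021 -0.1997] ((0.5047054886817932, -0.2625451385974884), 0.06329123675823212)
F [-0.06 -0.57 -0.31] [-0.32 -0.31] [ 0.5053 -0.2612  0.454 ] 38.95
wrist c1 52 z 0.151 y [-0.2181 -0.2179 -0.2174 -0.2174] 
  x [0.4777 0.4785 0.5321 0.5325] ((0.5049487948417664, -0.21789680421352386), (0.0550532229244709, 0.0009250877192243934), 0.04420819133520126)
wrist c2 5874 z 0.1701 y [-0.3079 -0.3066 -0.2181 -0.2172] 
  x [0.4769 0.4778 0.5322 0.5331] ((0.5049805641174316, -0.23109623789787292), (0.027883974835276604, 0.057006463408470154), 89.7534408569336)
wrist pan 6986 z 0.134 y [-0.3139 -0.3083 -0.2032 -0.201 ] ((0.5050656199455261, -0.2626611292362213), 0.06194600090384483)
side c1 49 z 0.1509 y [-0.2253 -0.2237 -0.2151 -0.2144] 
side c2 284 z 0.1705 y [-0.3088 -0.3071 -0.2163 -0.2152] 
side pan 522 z 0.1343 y [-0.3119 -0.3067 -0.2016 -0.1982] ((0.5061256885528564, -0.2608514726161957), 0.06304493546485901)
F [-0.4   0.88 -0.02] [-0.02] [ 0.5054 -0.2614  0.4544] 39.05
0.08688694326624849 [ 0.5053827  -0.26139472  0.45459737] 0.17517074909819136
```

View pics/fin.png

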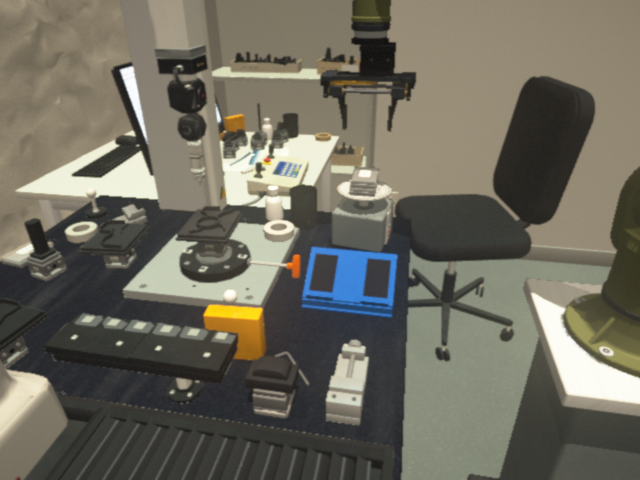

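The stack sits on the pan at about (365,182), the gripper is well clear at (370,90), the rack is empty and the bystanders are where they started.

```bash
python3 -c "
from cell import env
print(env.sign_off())"
```

```text
the job is handed in; nothing more can be done
None
```

Both stylus cases are stacked on the balance pan, released and at rest, and I handed the job in at about 39 s of the 72 s; no verdict was reported.

- **Method:** I gripped each case across its width. I levelled it by touching its low end down with a light grip and sweeping sideways. Then I lifted it, recentred it, lowered it until the pan carried its weight, and opened the jaws slowly.
- **First case:** it weighs about 5.05 N. The pan settled 29.7 mm down, and the wrist camera put the case within about 1 mm of the pan's centre.
- **Second case:** it weighs about 2.2 N. The final sink is about 43 mm, against the 77 mm limit. The top case's end and sides line up with the lower one's within about 1 mm, and the sides are parallel within about 0.3°.
- **Last checks:** the pan height was unchanged between the two final looks, the gripper was open and clear, and in the final side picture nothing else had visibly moved.
- **Uncertainty:** the wrist force reading was noisy by about 0.5 N, and the pan moved about 1 mm and 0.4 mm after the two releases. I could not read the pan's speed directly, so I only know it stayed under the limit from the slow moves. The side and top cameras differed from the wrist camera by up to about 3 mm on the pan's centre; I relied on the wrist camera.

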